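# Seal a bearing in the clamp-top canister

## Task

Pack the large bearing away clean: lay it in the canister, fit the loose blue lid squarely on the mouth, then swing the wire bail over the lid's knob, past the top, until it snaps down on the far side against its stop. Let go, and leave the other things on the bench where they are.

Things in the scene. Friction and masses are not known exactly. Their poses are not given: they have to be found in the camera images.
- canister: Open round aluminium canister screwed to the bench, 116 mm outside and 106 mm inside diameter, 70 mm high, raised inner floor 22 mm above the bench. Origin: centre of the underside, on the bench; z up. The bail swings in its x-z plane and starts leaning out towards +x; the pivot line runs along y, the bail's arms stand outside the wall at y = +-69 mm
- bail_pivot (a point): Middle of the bail's pivot line, inside the canister, 22 mm above its underside
- bail (a joint): Wire bail's angle about its pivot line: 0 = straight up, positive = leaning to the canister's +x (starts at 1.15 to 1.36, stop at 1.40), negative = past the top, closed stop -0.17. Friction 0.03 N m, stays where left. Crossbar: wire with a white roller of 10 mm diameter, 91 mm from the pivot, on springs (3 N/mm, 10 mm travel): it rolls 4 mm up over the knob (12 N) from +0.18 and snaps on past 0
- bail_handle (a point): Middle of the bail's red sleeve, a round handle of 15 mm diameter and 42 mm length that points radially outward from the middle of the crossbar; this point is 120 mm from the pivot (radius of its circle), the handle spans 99 to 141 mm. Pinch it across the canister's y axis; it may turn between the fingers
- lid: Loose blue lid, 120 mm diameter, 50 mm high, 0.15 to 0.31 kg, on the bench. Origin: centre of the plug's underside. Upward from it: plug 98 mm diameter, 0 to 8 mm, foot chamfered; plate 120 mm diameter, 8 to 16 mm; black knob 40 mm diameter, straight from 16 to 30 mm, then a half ball to 50 mm. Seated, its plate rests on the canister's rim and its origin is 62 mm above the canister's underside
- lid_knob (a point): Point on the lid's axis inside the knob, 30 mm above the lid's origin
- bearing: The large steel ball bearing, 62 mm outer diameter, 16 mm thick, 0.16 kg, lying flat. Origin: centre of its underside
- bearing_small: A smaller bearing, 52 mm diameter, 16 mm thick; stays where it is. Origin: centre of its underside
- glue_bottle: Red glue bottle, 40 mm diameter, 128 mm high, standing; bystander. Origin: centre of its underside
- mug: Orange mug, 81 mm diameter, 101 mm high; bystander. Origin: underside, centre of its outline with the handle
- tape: Roll of blue tape, 84 mm diameter, 24 mm high, lying flat; bystander. Origin: centre of its underside
Things that resemble listed ones, but are neither listed nor needed, are in the scene too. There is more than one size of the canister; the job needs the larger.

How it is judged (in metres and radians):
On the way, in this order (a step that is already met when the one before it is completed fails the run):
1. the large bearing lies in the canister (horizontal distance between bearing and canister below 0.035 m and z of bearing in the frame of canister below 0.035 m), for 0.2 s.
2. the lid is seated on the mouth (horizontal distance between lid and canister below 0.006 m and z of lid in the frame of canister between 0.059 and 0.065 m and angle between lid's own z axis and vertical below 0.05 rad), for 0.2 s.
At the end, for the whole second after the job is handed in: Large bearing inside the canister (within 35 mm of the axis, underside below 35 mm); lid level on the rim (within 6 mm of the axis, plug underside 59 to 65 mm above the canister underside, tilt under 0.05 rad); bail below -0.12 rad; lid and bearing at rest (all of step 1 and all of step 2 and value of joint bail below -0.12 rad and linear speed of each of lid, bearing below 0.02 m/s); the robot touches nothing.
It fails at once if a bystander (small bearing, glue bottle, mug or tape roll) is moved by more than 30 mm (distance of any of bearing_small, glue_bottle, mug, tape from where it was at the start of the episode above 0.03 m).
It also fails if it takes over 70 s, if anything falls off the work surface, if the arm or the gripper's body presses on something with over 40 N, if the wrist force passes 120 N, or if a joint passes its speed limit or range.

## Robot

A 6-joint arm with a two-finger parallel gripper is mounted at the origin on a cart in front of the work surface, level with it; the furniture and walls round the work are solid. World frame = base frame: x ahead of the robot, y to its left, z up, the work surface at z = 0. Lengths are in mm, angles in rad, forces in N, time in s.
With the tool pointing down it reaches from about 275 to 1000 mm from the base axis. Payload 8.4 kg.
Tool frame: the origin (TCP) lies midway between the tips of the shut fingers; the grasp point (between the pads) lies r.grasp_offset behind it (r.grasp_offset is the distance from the TCP to the grasp point, in mm); z points along the fingers, y is the direction in which the jaws open and shut (so a half turn about z gives the same grasp; the last joint's range is limited). The gripper opens to 85 mm and grips with 20 to 120 N. Pads are 22 mm wide; open, the fingers measure 114 mm over their backs; the gripper's body (76 mm by 85 mm) begins 54 mm behind the grasp point. The pads swing forward as they close: fully open they stand 13 mm farther back than shut.
Start: joints at [1.297, 0.353, 1.633, -0, 1.155, -0.002], TCP at [167.79, 602.059, 231.281] pointing down, gripper open.
Joint ranges: [-2.63, 2.63], [-0.92, 2.1], [0.06, 2.66], [-1.3, 4.44], [0, 2.69], [-3.02, 3.02]. Speed limits (rad/s): [2.22, 2.22, 2.79, 3.14, 3.14, 3.14].

## Interface

Orientations are given as [roll, pitch, yaw] about the fixed x, y, z axes, in that order (R = Rz(yaw) Ry(pitch) Rx(roll)).
In Python, from rig import r gives the robot as it stands.
- The arm moves only by the tool jog_arm, never from a script. Its argument "series" is a list that holds one entry, the list of rows, each a list of 7 numbers: the shift along the tool's x, y, z in cm, then the turn, a rotation vector about the tool's x, y, z in degrees, then the finger opening in cm, from 0 to 8.54. A call has 1 to 5 rows; each row is the pose to reach, as a shift and turn from the pose commanded when the call began, along the tool's axes at that moment; what a row does not reach only later rows make up. A row lasts 1/8 s, in which the tool goes at most 62.5 mm and 10.7 degrees, less where a joint would pass 70% of its speed; a pose out of reach is approached as far as the arm can. A call with a gripper value outside its range is refused whole. The fingers move at their own pace and stop on an object; "newtons" is the grip in N (left out, the last holds). Time passes only in rows, so rows that repeat a pose let the fingers close. It gives the time, the measured TCP pose, the force and the opening at its end, in the units of the state.
- r.sense(): the state, without advancing time (a new reading comes with each control period).
- r.grab_frame(name): name is "side" or "top"; returns the picture (480x640x3 uint8, red, green, blue); there is no depth.
- r.calibration(name): a dict with "mtx" (3x3 intrinsics, pixels), "origin" and "attitude" of the camera in the world. Camera axes: x right, y down, z forward; pixel columns grow to the right and rows downward; lengths in mm; the calibration is good to about 2 mm. A picture is of the moment at which its call begins. calibration takes no time and is no camera call.
- r.sign_off(): hands the job in, once; it reports no verdict.
The state is a dict: "clock": time; "qpos": joint angles; "qvel": joint speeds; "joint_efforts": joint torques, N m; "eef_pos": TCP position; "tcp_rot": TCP orientation; "contact_force": force on the tool from outside, world axes, zero at the start; "wrist_torque": the same for the moment, N m; "opening": opening from 0.0 (shut) to 1.0 (fully open).
Only numpy, scipy, OpenCV 4.12 (cv2) and the standard library are available. Lean on these libraries where they do the work, as an engineer would, in place of code of your own. Each camera call takes 0.05 s, during which the arm holds its last target.

## Working session

There is one attempt and no reset: what is moved stays moved. The work goes in short steps, Python scripts to look and compute and a tool call to move; the robot and the scene stay as the last step left them, time stands still between calls to the robot, and variables do not carry over. Pictures are saved under pics/ and viewed, and the job is handed in when it is done.

Besides the shell and the picture viewer there is one more tool, called after "Request:" by a JSON object that holds its "fn" and its "kwargs". jog_arm: Moves the arm, as the interface text tells. Its arguments: {"type":"object","properties":{"series":{"type":"array","items":{"type":"array","items":{"type":"array","items":{"type":"number"}}}},"newtons":{"type":"number"}},"required":["series"]}

```bash
ls; mkdir -p pics; python3 - <<'E'
from rig import r
import cv2
print(r.sense(), r.grasp_offset)
for n in("side","top"):
    print(n,r.calibration(n)); cv2.imwrite(f"pics/{n}0.png",r.grab_frame(n)[:,:,::-1])
E
```

```text
pics
{'clock': 0.0, 'qpos': array([ 1.29656467e+00,  3.53655888e-01,  1.63414183e+00, -2.92024985e-05,
        1.15517509e+00, -2.40792155e-03]), 'qvel': array([-5.84618382e-05,  4.19797148e-04,  8.63977406e-06, -5.00803709e-04,
       -4.87735988e-04, -1.22280025e-03]), 'joint_efforts': array([-1.31557113e-03, -6.05234027e+01, -3.42072523e+01, -1.13601459e-04,
        9.26613109e-03, -4.49899062e-05]), 'eef_pos': array([167.69097059, 601.59290136, 230.55354539]), 'tcp_rot': array([-3.14021244e+00,  2.33766840e-05,  2.86978074e+00]), 'contact_force': array([-0.26237355,  0.57881807, -0.2904881 ]), 'wrist_torque': array([-0.00015084, -0.0335901 , -0.00486034]), 'opening': 0.9989753816456783} 18.700000000000003
side {'mtx': array([[462.24671416,   0.        , 312.18581816],
       [  0.        , 462.24671416, 239.42640688],
       [  0.        ,   0.        ,   1.        ]]), 'origin': array([584.17292139, 966.02601891, 632.41778106]), 'attitude': array([-2.11403842,  0.02604343,  3.07349882])}
top {'mtx': array([[485.59735841,   0.        , 326.20079035],
       [  0.        , 485.59735841, 237.33891013],
       [  0.        ,   0.        ,   1.        ]]), 'origin': array([ 421.88218203,  122.3237313 , 1288.84407681]), 'attitude': array([-3.02522622, -0.02219325, -1.58271488])}
```

View pics/side0.png

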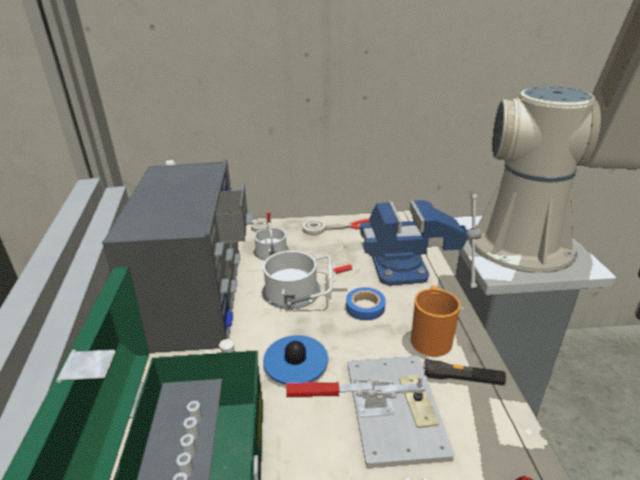

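View pics/top0.png

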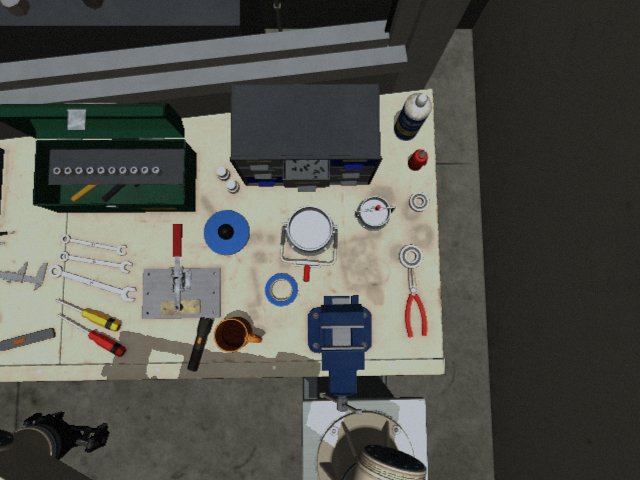

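The top view shows the following candidates:
- **Bearings:** (411,256) near the pliers, and (419,202). The washers and sockets at (222,172) and (232,186) look different.
- **Canisters:** (310,232) large, and (374,213) small.
- **Lid:** (227,232).
- **Red handles:** (307,273) is the bail sleeve. The toggle clamp (178,240), pliers and screwdriver are not wanted.

Next I'll measure them and take one close crop.

```bash
cat > h.py <<'E'
from rig import r
import cv2, numpy as np
from scipy.spatial.transform import Rotation as R
def cam(n):
    c=r.calibration(n); return c["mtx"],np.array(c["origin"]),R.from_euler("xyz",c["attitude"]).as_matrix()
def cast(n,uv,z):
    K,o,M=cam(n); d=M@np.linalg.solve(K,[uv[0],uv[1],1.]); return o+d*(z-o[2])/d[2]
def proj(n,p):
    K,o,M=cam(n); q=K@(M.T@(np.array(p,float)-o)); return q[:2]/q[2]
def two(a,b):
    A=np.zeros((3,3));v=np.zeros(3)
    for n,uv in(("top",a),("side",b)):
        K,o,M=cam(n); d=M@np.linalg.solve(K,[uv[0],uv[1],1.]);d/=np.linalg.norm(d);P=np.eye(3)-np.outer(d,d);A+=P;v+=P@o
    return np.linalg.solve(A,v)
def shot(n,name,box=None,s=1):
    im=np.ascontiguousarray(r.grab_frame(n)[:,:,::-1])
    if box: im=im[box[1]:box[3],box[0]:box[2]]
    cv2.imwrite("pics/"+name+".png",cv2.resize(im,None,fx=s,fy=s,interpolation=cv2.INTER_CUBIC)); 
E
python3 - <<'E'
from h import *
im=cv2.imread("pics/top0.png")
cv2.imwrite("pics/c1.png",cv2.resize(im[170:300,195:455],None,fx=3,fy=3,interpolation=cv2.INTER_CUBIC))
im=cv2.imread("pics/side0.png")
cv2.imwrite("pics/c2.png",cv2.resize(im[200:400,230:430],None,fx=3,fy=3,interpolation=cv2.INTER_CUBIC))
for nm,uv,z in (("brgA",(411,256),16),("brgB",(419,202),16),("can",(310,230),70),("lidplate",(227,232),16),("lidknobtop",(226,232),50),("handle",(307,273),50),("tape",(281,290),24),("mug",(232,335),100),("vise",(340,320),100),("cabinet front",(305,180),150)): print(nm,cast("top",uv,z).round(1))
E
```

```text
brgA [ 518.7 -130.9   16. ]
brgB [ 663.2 -157.    16. ]
can [583.1 134.4  70. ]
lidplate [586.9 353.2  16. ]
lidknobtop [582.6 349.6  50. ]
handle [475.5 143.1  50. ]
tape [433.5 211.   24. ]
mug [326.8 323.1 100. ]
vise [359.   63.3 100. ]
cabinet front [693.3 144.5 150. ]
```

View pics/c1.png

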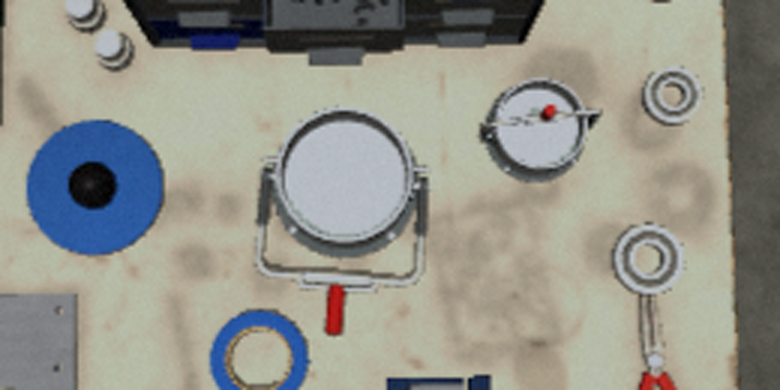

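View pics/c2.png

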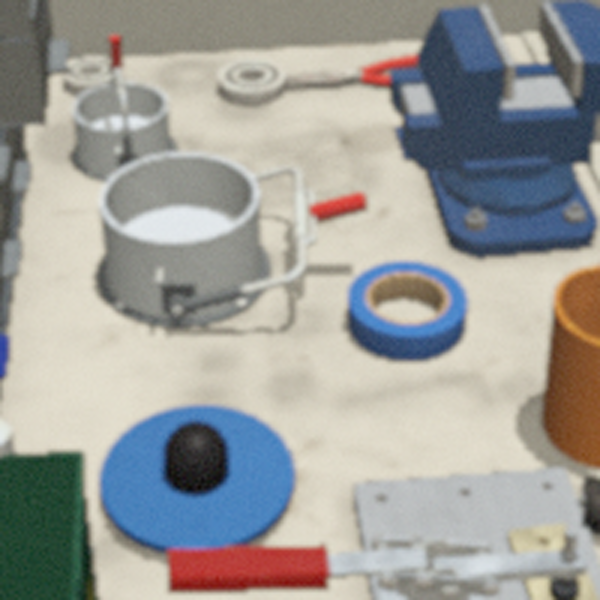

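```bash
cat > m.py <<'E'
from h import *
def fitc(n,pts,z):
    P=np.array([cast(n,p,z)[:2] for p in pts]); A=np.c_[2*P,np.ones(len(P))]; s=np.linalg.lstsq(A,(P**2).sum(1),rcond=None)[0]
    rad=np.sqrt(s[2]+s[0]**2+s[1]**2); res=np.hypot(*(P-s[:2]).T)-rad; return s[:2].round(1),rad.round(1),res.std().round(2)
def big(mask,box):
    m=np.zeros_like(mask); x0,y0,x1,y1=box; m[y0:y1,x0:x1]=mask[y0:y1,x0:x1]
    c,_=cv2.findContours(m,cv2.RETR_EXTERNAL,cv2.CHAIN_APPROX_NONE); return max(c,key=cv2.contourArea)
def mask(im,lo,hi): return cv2.inRange(cv2.cvtColor(im,cv2.COLOR_BGR2HSV),lo,hi)
def cen(c): m=cv2.moments(c); return np.array([m["m10"],m["m01"]])/m["m00"]
BLUE=((95,100,60),(125,255,255))
E
python3 - <<'E'
from m import *
t=cv2.imread("pics/top0.png"); s=cv2.imread("pics/side0.png")
c=big(mask(t,*BLUE),(198,205,256,262)); print("lid top",fitc("top",cv2.convexHull(c)[:,0],16), cv2.boundingRect(c))
c=big(mask(s,*BLUE),(255,325,335,390)); print("lid side",fitc("side",cv2.convexHull(c)[:,0],14))
k=big(mask(t,(0,0,0),(180,255,60)),(210,215,242,248)); print("knob top px",cen(k))
k2=big(mask(s,(0,0,0),(180,255,60)),(280,335,312,365)); print("knob side px",cen(k2),"two",two(cen(k),cen(k2)).round(1))
h1=big(mask(t,(0,120,60),(8,255,255))|mask(t,(172,120,60),(180,255,255)),(295,260,320,285))
h2=big(mask(s,(0,120,60),(8,255,255))|mask(s,(172,120,60),(180,255,255)),(325,258,358,280))
print("handle",cen(h1),cen(h2),two(cen(h1),cen(h2)).round(1))
for c in(h1,h2): print(cv2.minAreaRect(c))
# sat-based objects: gray vs cream
hsv=cv2.cvtColor(t,cv2.COLOR_BGR2HSV); cv2.imwrite("pics/sat.png",cv2.resize(cv2.hconcat([hsv[195:280,280:440,1],hsv[195:280,280:440,2]]),None,fx=2.4,fy=2.4,interpolation=0))
for box in ((396,242,427,270),(407,192,432,214)):
    c=big(mask(t,(0,0,0),(180,38,255)),box); print("brg",fitc("top",cv2.convexHull(c)[:,0],16),cv2.boundingRect(c), cv2.minEnclosingCircle(c))
E
```

```text
lid top (array([587.3, 355.3]), np.float64(58.8), np.float64(0.33)) (204, 210, 45, 45)
lid side (array([589.7, 356.2]), np.float64(58.6), np.float64(0.87))
knob top px [225.24113475 231.17223911]
knob side px [294.84782609 352.71480331] two [588.7 355.7  26.9]
handle [306.22739018 272.50645995] [342.35384615 268.38974359] [476.9 144.8  58.2]
((306.5, 273.0), (16.0, 5.0), 90.0)
((342.4705810546875, 268.3823547363281), (4.850712299346924, 17.220029830932617), 75.96376037597656)
brg (array([ 505.8, -132.9]), np.float64(44.0), np.float64(1.96)) (396, 244, 31, 26) ((411.0, 260.5), 17.241039276123047)
brg (array([ 671.5, -163.8]), np.float64(38.0), np.float64(4.14)) (407, 192, 25, 22) ((419.0, 202.5), 15.945319175720215)
```

View pics/sat.png

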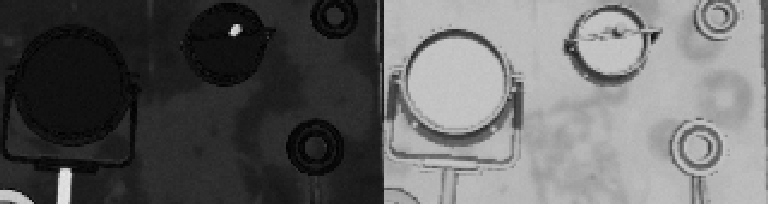

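```bash
python3 - <<'E'
from m import *
t=cv2.imread("pics/top0.png"); hsv=cv2.cvtColor(t,cv2.COLOR_BGR2HSV)
print(hsv[256,395:430,1]); print(hsv[230,280:340,1]);print(hsv[230,280:340,2])
s=hsv[:,:,1]
for th in(20,26):
  m=cv2.inRange(s,0,th)
  for nm,box,z in(("A",(396,238,427,269),16),("B",(405,188,433,216),16)):
    b=m.copy(); x0,y0,x1,y1=box
    b=cv2.morphologyEx(b,cv2.MORPH_OPEN,np.ones((4,4),np.uint8))
    c=big(b,box); print(th,nm,fitc("top",cv2.convexHull(c)[:,0],z),cv2.boundingRect(c))
g=cv2.resize(cv2.cvtColor(t,cv2.COLOR_BGR2GRAY)[170:300,250:450],None,fx=4,fy=4,interpolation=cv2.INTER_CUBIC)
for a,b in((85,115),(40,56)):
  for p in (cv2.HoughCircles(g,cv2.HOUGH_GRADIENT,1.5,60,param1=120,param2=40,minRadius=a,maxRadius=b)[0][:4]): print("hough",(p[:2]/4+[250-.375,170-.375]).round(1),p[2]/4)
# expected canister from pixels: project
sd=cv2.imread("pics/side0.png")
E
```

```text
[45 43 45 44  0  6 10 10 21  8 13  8 43 43 40 39 37 29 30 27 35  6 15  9
 21  0 16 10 26 27 28 30 30 26 32]
[38 37 12  7  8  9 15 16 16 16 17 17 17 16 14 17 16 16 16 20 18 16 16 17
 17 14 15 17 16 16 17 17 16 13 18 17 18 17 14 16 18 18 18 14 19 16 17 18
 16 19  9 14 15  9  5  3  8 20 26 26]
[181 159  82  69  61  56 118 176 162 110 195 195 195 196 194 192 196 192
 194 196 194 195 192 195 196 195 193 196 197 195 196 192 193 192 194 193
 197 194 195 196 196 194 196 196 197 193 194 195 194 174 120 165 149  84
 103  75  62 115 185 184]
20 A (array([ 517.6, -105.7]), np.float64(5.6), np.float64(0.06)) (400, 255, 4, 4)Traceback (most recent call last):
  File "<stdin>", line 10, in <module>
  File "m.py", line 7, in big
    c,_=cv2.findContours(m,cv2.RETR_EXTERNAL,cv2.CHAIN_APPROX_NONE); return max(c,key=cv2.contourArea)
                                                                            ~~~^^^^^^^^^^^^^^^^^^^^^^^
ValueError: max() iterable argument is empty
```

```bash
python3 - <<'E'
from m import *
t=cv2.imread("pics/top0.png")
g=cv2.resize(cv2.cvtColor(t,cv2.COLOR_BGR2GRAY)[170:300,250:450],None,fx=4,fy=4,interpolation=cv2.INTER_CUBIC)
for a,b in((74,100),(40,56)):
  for p in (cv2.HoughCircles(g,cv2.HOUGH_GRADIENT,1.5,40,param1=120,param2=30,minRadius=a,maxRadius=b)[0][:5]):
    uv=p[:2]/4+[250-.375,170-.375]; z=70 if a==74 else 16; print("hough",uv.round(1),p[2]/4,cast("top",uv,z).round(1))
    cv2.circle(g,(int(p[0]),int(p[1])),int(p[2]),0,1)
cv2.imwrite("pics/hough.png",g)
E
```

```text
hough [309.8 228.3] 21.875 [587.5 134.8  70. ]
hough [312.8 242.6] 24.35 [551.1 127.5  70. ]
hough [378.4 207.7] 19.6625 [639.  -40.7  70. ]
hough [373.6 210.3] 13.7875 [641.6 -34.7  16. ]
hough [410.3 255.7] 12.1 [ 519.6 -129.1   16. ]
hough [303.4 235.4] 12.9625 [576.  152.3  16. ]
hough [281.7 290.2] 10.1875 [433.  209.8  16. ]
hough [318.1 232.1] 12.55 [584.6 113.6  16. ]
```

View pics/hough.png

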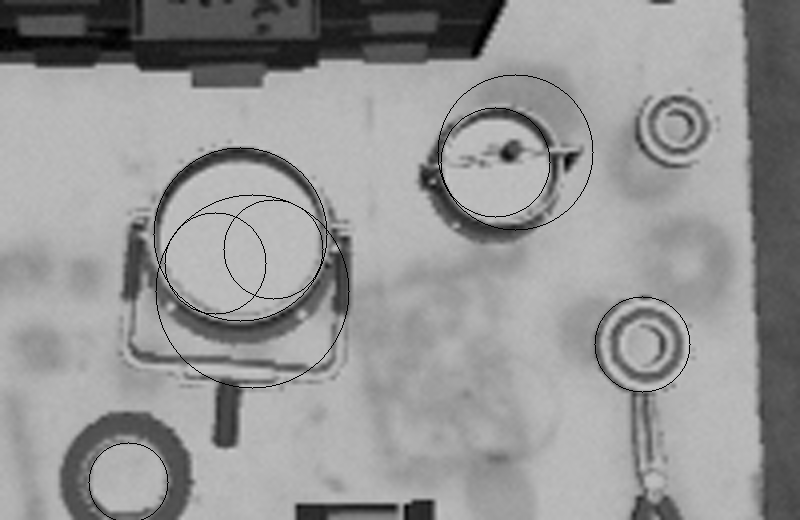

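```bash
python3 - <<'E'
from m import *
for n in("top","side"):
    im=cv2.cvtColor(cv2.imread(f"pics/{n}0.png"),cv2.COLOR_BGR2GRAY)
    box={"top":(275,195,350,275),"side":(250,240,340,315)}[n]; x0,y0,x1,y1=box
    g=cv2.resize(im[y0:y1,x0:x1],None,fx=8,fy=8,interpolation=cv2.INTER_CUBIC)
    g=cv2.cvtColor(g,cv2.COLOR_GRAY2BGR)
    for rad,col in((53,(0,0,255)),(58,(0,255,0))):
        P=np.array([proj(n,[588+rad*np.cos(a),135+rad*np.sin(a),70]) for a in np.linspace(0,6.283,100)])
        cv2.polylines(g,[(((P-[x0,y0])+.5)*8).astype(int)],True,col,1)
    cv2.imwrite(f"pics/rim_{n}.png",g[:600,:800])
E
```

```text
(no output)
```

View pics/rim_top.png

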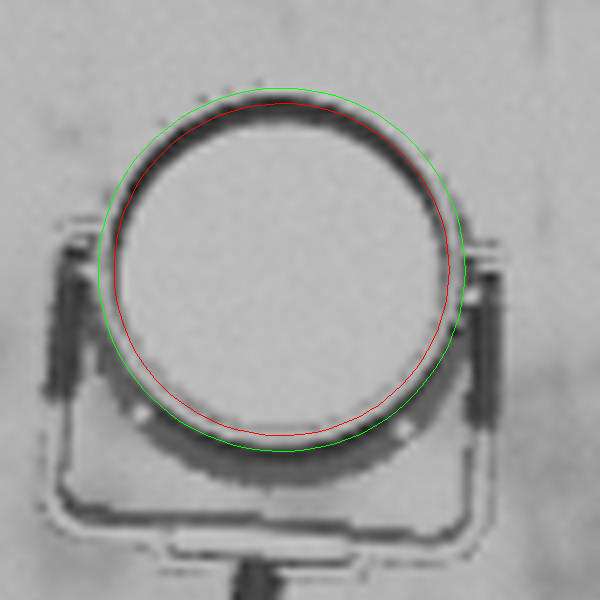

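View pics/rim_side.png

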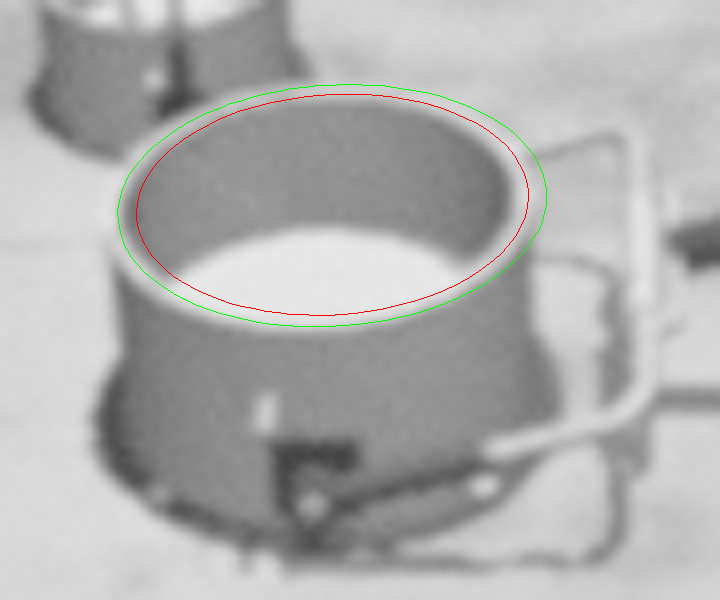

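The large bearing is the one at (411,256), 24 px wide against 19 px for the other. The crop confirms it: it has the bigger ring, with the plier jaws lying just below it. Canister centre is about (588.7,135.2), with its +x at about 174.7°. Lid is about (588.7,355.7), and the handle is at (477,145,58), so the bail angle is about 1.26.

```bash
cat >> h.py <<'E'
def delta(p,yaw):
    s=r.sense(); M=R.from_euler("xyz",s["tcp_rot"]); T=R.from_euler("xyz",[np.pi,0,yaw])
    print("cm",(M.inv().apply(np.array(p)-s["eef_pos"])/10).round(2),"deg",np.degrees((M.inv()*T).as_rotvec()).round(1),"t",round(s["clock"],2))
def st():
    s=r.sense(); print("t",round(s["clock"],2),s["eef_pos"].round(1),s["tcp_rot"].round(3),"F",s["contact_force"].round(1),"op",round(s["opening"],3),"j",s["qpos"].round(2))
E
python3 -c "
from h import *
delta([520.3,-129.5,150],3.1416)
print(two((410.5,255.8),(315,228)), cast('side',(314.5,228),16))"
```

```text
cm [-53.6  -60.96   8.14] deg [ -0.1  -0.  -15.6] t 0.1
[ 519.02702583 -131.55571387    5.19577299] [ 520.47067017 -112.50239295   16.        ]
```

Request:
{"fn": "jog_arm", "kwargs": {"series": [[[-53.6,-61,4,0,0,-15.6,8.5],[-53.6,-61,4,0,0,-15.6,8.5],[-53.6,-61,4,0,0,-15.6,8.5],[-53.6,-61,4,0,0,-15.6,8.5],[-53.6,-61,4,0,0,-15.6,8.5]]], "newtons": 50}}

```text
clock: 0.72
eef_pos: [303.7, 319.0, 215.7]
tcp_rot: [-3.142, 0.0, -3.141]
contact_force: [0.9, 0.1, -0.2]
opening: 0.992
```

```bash
python3 -c "
from h import *
st(); delta([520.3,-129.5,190],3.1416)"
```

```text
t 0.72 [303.7 319.  215.7] [-3.142  0.    -3.141] F [ 0.9  0.1 -0.2] op 0.992 j [ 0.81  0.08  2.03 -0.    1.04 -0.77]
cm [-21.61 -44.88   2.58] deg [-0.   0.   0.1] t 0.72
```

```bash
python3 -c "
from h import *
st(); delta([520.3,-129.5,190],3.1416)"
```

```text
t 0.72 [303.7 319.  215.7] [-3.142  0.    -3.141] F [ 0.9  0.1 -0.2] op 0.992 j [ 0.81  0.08  2.03 -0.    1.04 -0.77]
cm [-21.61 -44.88   2.58] deg [-0.   0.   0.1] t 0.72
```

Request:
{"fn": "jog_arm", "kwargs": {"series": [[[-21.6,-44.9,2.6,0,0,0,8.5],[-21.6,-44.9,2.6,0,0,0,8.5],[-21.6,-44.9,2.6,0,0,0,8.5],[-21.6,-44.9,2.6,0,0,0,8.5],[-21.6,-44.9,2.6,0,0,0,8.5]]]}}

```text
clock: 1.35
eef_pos: [439.3, 37.7, 199.6]
tcp_rot: [3.141, 0.001, -3.141]
contact_force: [0.5, 1.0, 0.1]
opening: 0.996
```

```bash
python3 -c "
from h import *
delta([520.3,-129.5,130],3.1416)"
```

```text
cm [ -8.09 -16.73   6.96] deg [0. 0. 0.] t 1.35
```

Request:
{"fn": "jog_arm", "kwargs": {"series": [[[-8.1,-16.7,7,0,0,0,8.5],[-8.1,-16.7,7,0,0,0,8.5],[-8.1,-16.7,7,0,0,0,8.5],[-8.1,-16.7,7,0,0,0,8.5],[-8.1,-16.7,7,0,0,0,8.5]]]}}

```text
clock: 1.98
eef_pos: [519.3, -127.4, 129.1]
tcp_rot: [3.141, -0.002, 3.141]
contact_force: [-0.6, 0.4, -0.1]
opening: 0.993
```

```bash
python3 -c "
from h import *
st()
shot('top','t1',(340,180,460,300),5); shot('side','s1',(250,150,390,260),5)"
```

```text
t 1.98 [ 519.3 -127.4  129.1] [ 3.141e+00 -2.000e-03  3.141e+00] F [-0.6  0.4 -0.1] op 0.993 j [-0.24  0.34  1.92  0.    0.89 -1.81]
```

View pics/s1.png

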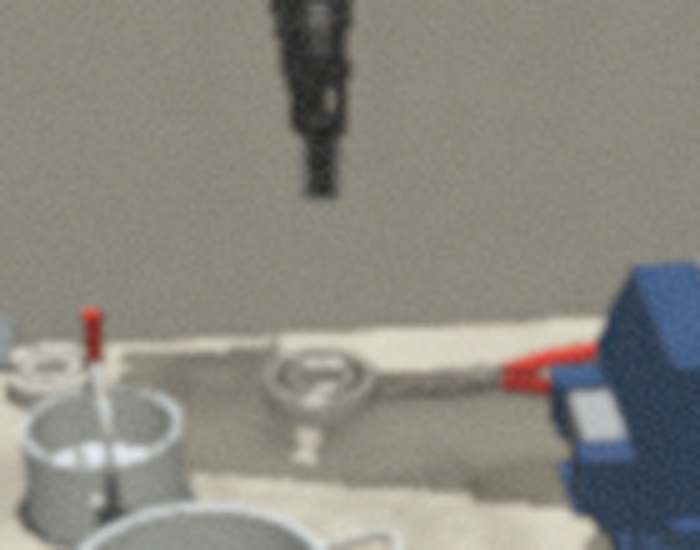

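View pics/t1.png

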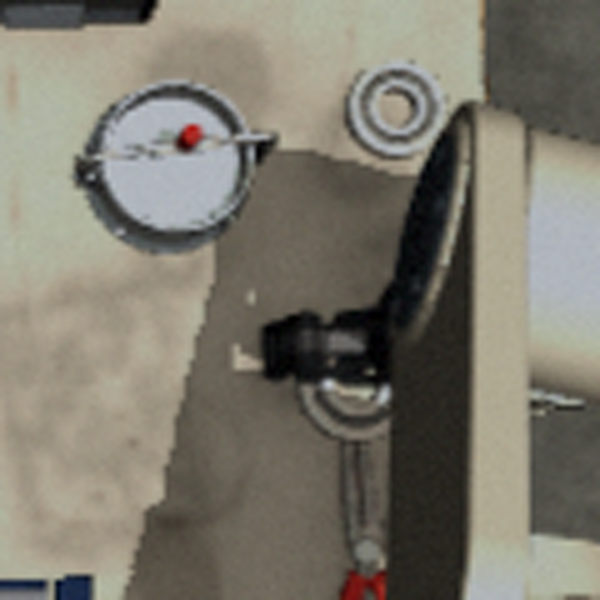

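```bash
python3 -c "
from h import *
print(proj('side',[519.3,-127.4,16]),proj('side',[520.3,-130,16]),proj('side',[519.3,-127.4,142]))
delta([520,-129,20],3.1416);delta([520,-129,-4],3.1416)"
```

```text
[314.53319802 225.27298302] [314.09784072 224.82750118] [313.38823852 182.65704869]
cm [-0.08 -0.29 10.99] deg [ 0.  -0.   0.1] t 2.08
cm [-0.08 -0.29 13.39] deg [ 0.  -0.   0.1] t 2.08
```

Request:
{"fn": "jog_arm", "kwargs": {"series": [[[-0.2,-0.3,6,0,0,0,8.5],[-0.2,-0.3,11,0,0,0,8.5],[-0.2,-0.3,12.5,0,0,0,8.5],[-0.2,-0.3,13.4,0,0,0,8.5],[-0.2,-0.3,13.4,0,0,0,8.5]]]}}

```text
clock: 2.7
eef_pos: [522.6, -130.1, -3.3]
tcp_rot: [-3.141, 0.001, -3.141]
contact_force: [0.7, 0.3, 0.5]
opening: 0.998
```

```bash
python3 -c "
from h import *
st();shot('side','s2',(250,170,390,260),5)"
```

```text
t 2.7 [ 522.6 -130.1   -3.3] [-3.141e+00  1.000e-03 -3.141e+00] F [0.7 0.3 0.5] op 0.998 j [-0.25  0.56  1.97  0.    0.62 -1.82]
```

View pics/s2.png

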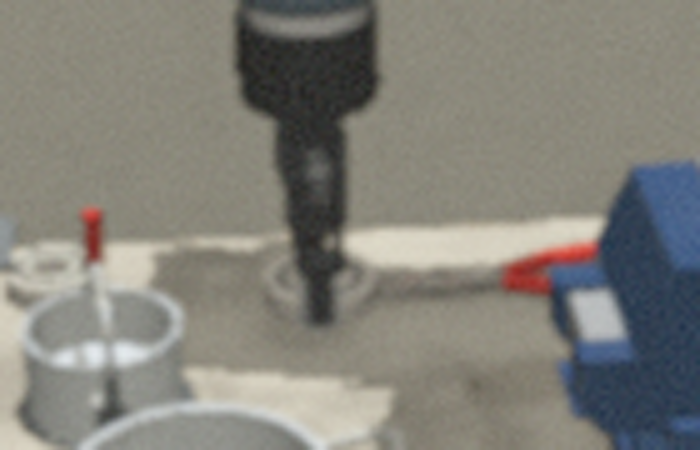

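The fingers straddle the bearing centrally (finger at about (314,232), bearing at (314,227)). I'll close them.

Request:
{"fn": "jog_arm", "kwargs": {"series": [[[0,0,0,0,0,0,5.6],[0,0,0,0,0,0,5.6],[0,0,0,0,0,0,5.6],[0,0,0,0,0,0,5.6]]], "newtons": 60}}

```text
clock: 3.25
eef_pos: [522.7, -130.4, -2.7]
tcp_rot: [-3.141, 0.002, -3.141]
contact_force: [-3.2, 1.5, 13.1]
opening: 0.692
```

Request:
{"fn": "jog_arm", "kwargs": {"series": [[[0,0,-3,0,0,0,5.6],[0,0,-6,0,0,0,5.6],[0,0,-12,0,0,0,5.6],[0,0,-12,0,0,0,5.6]]]}}

```text
clock: 3.75
eef_pos: [524.9, -131.1, 120.3]
tcp_rot: [-3.14, 0.008, -3.141]
contact_force: [0.3, 0.3, -2.0]
opening: 0.684
```

```bash
python3 -c "
from h import *
st();shot('side','s3',(250,130,390,250),5);delta([588.5,135,150],3.1416)"
```

```text
t 3.75 [ 524.9 -131.1  120.3] [-3.14   0.008 -3.141] F [ 0.3  0.3 -2. ] op 0.684 j [-0.25  0.36  1.92  0.    0.86 -1.82]
cm [-6.55 26.56 -3.21] deg [-0.1  0.3  0. ] t 3.8
```

View pics/s3.png

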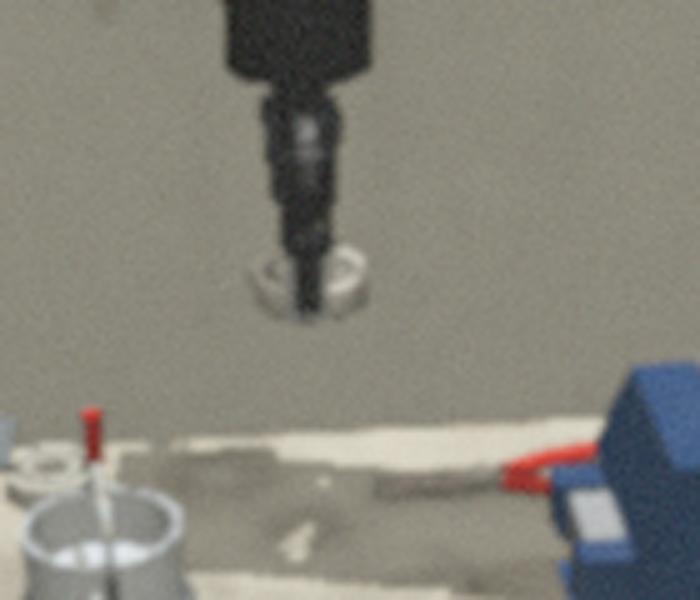

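Request:
{"fn": "jog_arm", "kwargs": {"series": [[[-1,5,-5,0,0,0,5.6],[-2.5,10.5,-5,0,0,0,5.6],[-4,16.5,-5,0,0,0,5.6],[-5.5,22.5,-5,0,0,0,5.6],[-6.4,26.5,-5,0,0,0,5.6]]]}}

```text
clock: 4.42
eef_pos: [585.1, 137.3, 163.9]
tcp_rot: [-3.141, -0.002, -3.14]
contact_force: [0.4, 0.1, -1.3]
opening: 0.682
```

```bash
python3 -c "
from h import *
st();shot('top','t4',(260,170,360,280),5);shot('side','s4',(220,130,380,320),4);delta([588.5,135,110],3.1416)"
```

```text
t 4.42 [585.1 137.3 163.9] [-3.141e+00 -2.000e-03 -3.140e+00] F [ 0.4  0.1 -1.3] op 0.682 j [ 0.23  0.39  1.75  0.    1.01 -1.34]
cm [-0.31 -0.34  5.38] deg [ 0.  -0.1  0.2] t 4.53
```

View pics/s4.png

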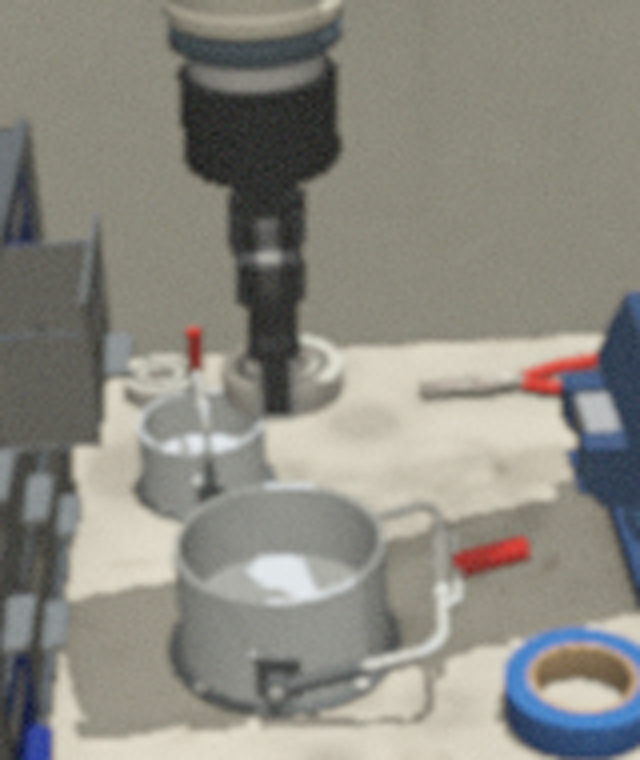

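View pics/t4.png

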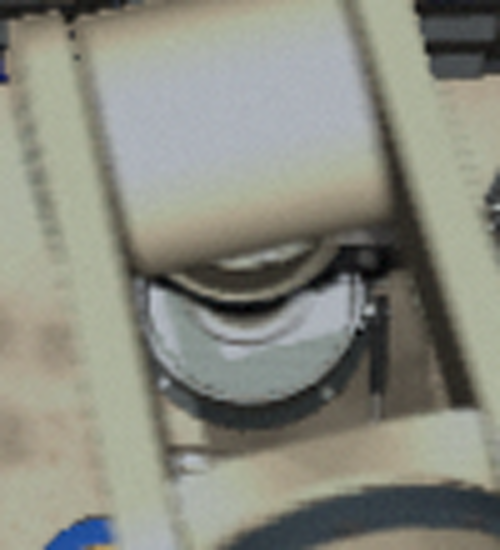

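Request:
{"fn": "jog_arm", "kwargs": {"series": [[[-0.3,-0.3,4,0,0,0,5.6],[-0.3,-0.3,6.4,0,0,0,5.6],[-0.3,-0.3,6.4,0,0,0,5.6],[-0.3,-0.3,6.4,0,0,0,5.6]]]}}

```text
clock: 5.03
eef_pos: [588.7, 131.3, 101.8]
tcp_rot: [-3.141, -0.0, -3.142]
contact_force: [-0.8, -0.3, -1.9]
opening: 0.688
```

```bash
python3 -c "
from h import *
st();shot('side','s5',(220,130,380,320),4);delta([588.5,135,20],3.1416)"
```

```text
t 5.03 [588.7 131.3 101.8] [-3.141 -0.    -3.142] F [-0.8 -0.3 -1.9] op 0.688 j [ 0.22  0.47  1.78 -0.    0.89 -1.35]
cm [0.07 0.35 8.24] deg [0.  0.1 0. ] t 5.08
```

View pics/s5.png

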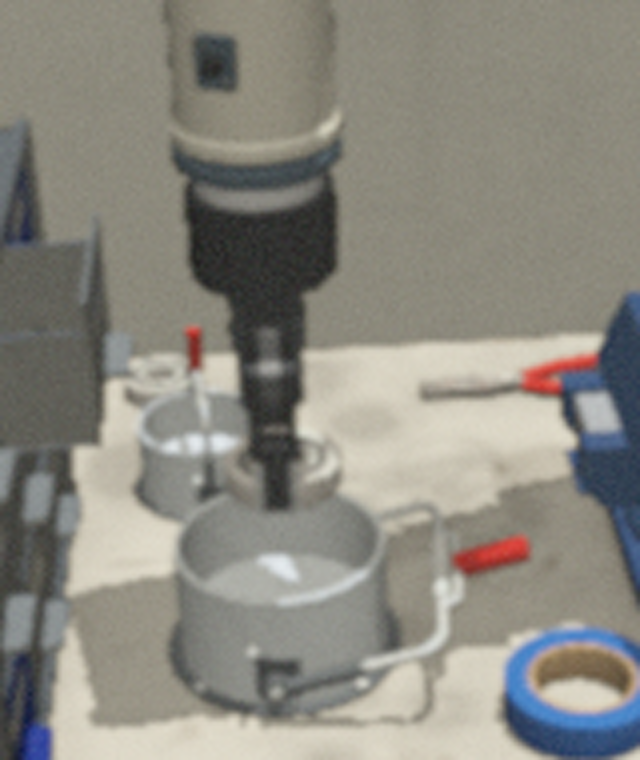

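Request:
{"fn": "jog_arm", "kwargs": {"series": [[[0,0.35,1.5,0,0,0,5.6],[0,0.35,3.5,0,0,0,5.6],[0,0.35,5.5,0,0,0,5.6],[0,0.35,7.3,0,0,0,5.6],[0,0.35,8,0,0,0,5.6]]]}}

```text
clock: 5.7
eef_pos: [587.7, 135.1, 21.1]
tcp_rot: [-3.141, -0.003, -3.141]
contact_force: [-20.6, -3.4, 62.1]
opening: 0.683
```

Request:
{"fn": "jog_arm", "kwargs": {"series": [[[0,0,0.1,0,0,0,5.6]]]}}

```text
clock: 5.82
eef_pos: [587.7, 135.1, 21.5]
tcp_rot: [-3.141, -0.002, -3.141]
contact_force: [-11.8, -2.1, 26.5]
opening: 0.684
```

```bash
python3 -c "
from h import *
st();shot('side','s6',(220,130,380,320),4);delta([588.5,135,20],3.1416)"
```

```text
t 5.83 [587.7 135.1  21.5] [-3.141e+00 -2.000e-03 -3.141e+00] F [-11.8  -2.1  26.5] op 0.684 j [ 0.22  0.58  1.82 -0.    0.74 -1.35]
cm [-0.08 -0.01  0.16] deg [-0.  -0.1  0. ] t 5.88
```

View pics/s6.png

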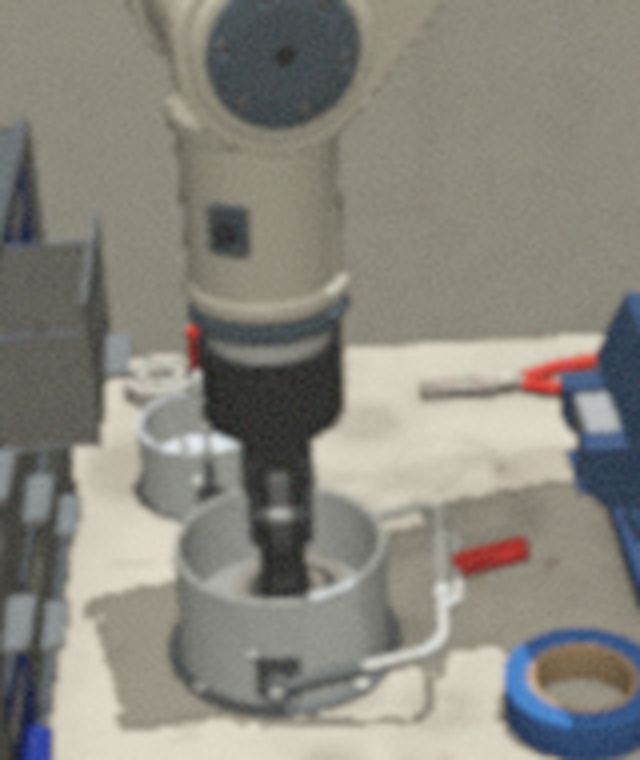

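Request:
{"fn": "jog_arm", "kwargs": {"series": [[[0,0,-0.2,0,0,0,6.6],[0,0,-0.2,0,0,0,6.6],[0,0,-0.2,0,0,0,6.6],[0,0,-2,0,0,0,6.6],[0,0,-5,0,0,0,6.6]]]}}

```text
clock: 6.5
eef_pos: [587.9, 135.1, 71.0]
tcp_rot: [-3.141, -0.002, -3.141]
contact_force: [1.6, 0.5, 1.5]
opening: 0.772
```

```bash
python3 -c "
from h import *
st()"
```

```text
t 6.5 [587.9 135.1  71. ] [-3.141e+00 -2.000e-03 -3.141e+00] F [1.6 0.5 1.5] op 0.772 j [ 0.22  0.51  1.8  -0.    0.83 -1.35]
```

Now up and over to the lid.

Request:
{"fn": "jog_arm", "kwargs": {"series": [[[0,0,-6,0,0,0,6.6],[0,5,-8,0,0,0,8.5],[0,11,-8,0,0,0,8.5],[0,17,-8,0,0,0,8.5],[0,22,-8,0,0,0,8.5]]]}}

```text
clock: 7.12
eef_pos: [588.4, 357.6, 152.1]
tcp_rot: [3.141, 0.001, -3.141]
contact_force: [1.5, 0.4, -0.8]
opening: 0.992
```

```bash
python3 -c "
from h import *
st();shot('side','s7',(230,150,390,350),4);shot('top','t7',(270,180,350,290),5);delta([588.5,355.5,60],3.1416)"
```

```text
t 7.12 [588.4 357.6 152.1] [ 3.141e+00  1.000e-03 -3.141e+00] F [ 1.5  0.4 -0.8] op 0.992 j [ 0.54  0.52  1.55  0.    1.06 -1.03]
cm [-0.01 -0.5   9.18] deg [0.1 0.1 0.2] t 7.22
```

View pics/t7.png

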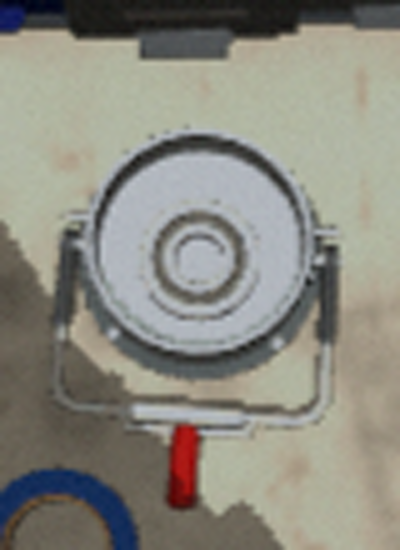

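View pics/s7.png

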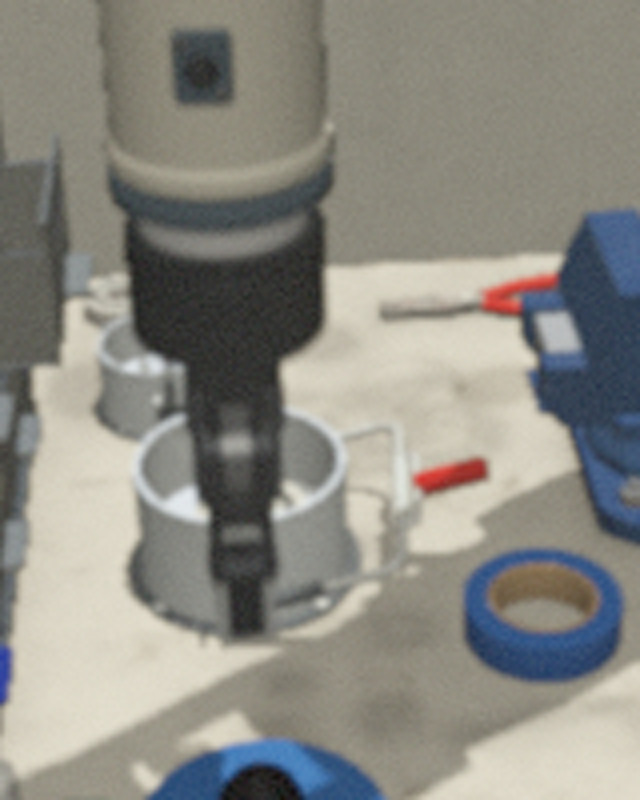

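Top view: the bearing lies flat in the canister at pixel (310,231). Now I'll check the lid's lateral alignment.

```bash
python3 -c "
from m import *
print(cast('top',(310,231.4),38))
t=np.ascontiguousarray(r.grab_frame('side')[:,:,::-1])
k=big(mask(t,(0,0,0),(180,255,60)),(280,332,315,365)); print(cen(k),cv2.boundingRect(k))
for x in(586,588.5,591): print(proj('side',[x,355.5,27]))
print(proj('side',[588.4,357.6-42,165]))
delta([588.5,355.5,15],3.1416)"
```

```text
[583.70630892 134.69613135  38.        ]
[294.82670455 352.95217803] (285, 342, 21, 23)
[296.91106748 352.53590477]
[295.52810836 352.63057965]
[294.14477789 352.72527996]
[291.1527685  277.55989905]
cm [-0.02 -0.23 13.64] deg [0.  0.  0.2] t 7.28
```

Request:
{"fn": "jog_arm", "kwargs": {"series": [[[-0.05,-0.2,5,0,0,0,8.5],[-0.05,-0.2,9,0,0,0,8.5],[-0.05,-0.2,12,0,0,0,8.5],[-0.05,-0.2,13.4,0,0,0,8.5],[-0.05,-0.2,13.4,0,0,0,8.5]]]}}

```text
clock: 7.9
eef_pos: [588.9, 352.4, 16.5]
tcp_rot: [-3.141, -0.001, 3.141]
contact_force: [0.0, -0.6, -0.5]
opening: 0.995
```

Request:
{"fn": "jog_arm", "kwargs": {"series": [[[0,0,0,0,0,0,3.4],[0,0,0,0,0,0,3.4],[0,0,0,0,0,0,3.4],[0,0,0,0,0,0,3.4],[0,0,0,0,0,0,3.4]]], "newtons": 30}}

```text
clock: 8.52
eef_pos: [589.7, 353.8, 18.1]
tcp_rot: [3.141, 0.002, -3.141]
contact_force: [-0.3, -1.3, 5.2]
opening: 0.455
```

```bash
python3 -c "
from h import *
st();shot('side','s8',(230,250,390,400),5)"
```

```text
t 8.53 [589.7 353.8  18.1] [ 3.141e+00  2.000e-03 -3.141e+00] F [-0.3 -1.3  5.2] op 0.455 j [ 0.54  0.68  1.62 -0.    0.84 -1.03]
```

View pics/s8.png

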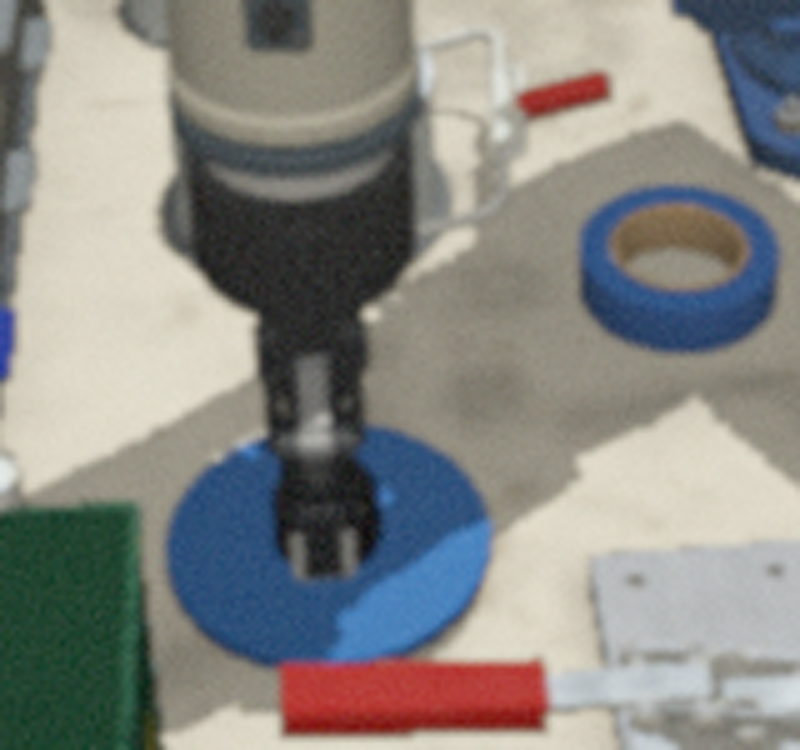

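Request:
{"fn": "jog_arm", "kwargs": {"series": [[[0,0,0,0,0,0,3.4],[0,0,0,0,0,0,3.4],[0,0,-1,0,0,0,3.4],[0,0,-4,0,0,0,3.4],[0,0,-9,0,0,0,3.4]]], "newtons": 80}}

```text
clock: 9.2
eef_pos: [587.6, 352.5, 106.1]
tcp_rot: [-3.14, -0.003, -3.141]
contact_force: [0.8, 0.2, -2.6]
opening: 0.44
```

Request:
{"fn": "jog_arm", "kwargs": {"series": [[[0,0,-2,0,0,0,3.4],[0,0,-2,0,0,0,3.4]]]}}

```text
clock: 9.45
eef_pos: [589.7, 353.8, 128.1]
tcp_rot: [3.14, 0.002, -3.141]
contact_force: [-1.0, 0.3, -2.6]
opening: 0.434
```

```bash
python3 -c "
from h import *
st();shot('side','s9',(230,230,390,380),5);shot('top','t9',(180,190,280,290),5);delta([588.5,135,128],3.1416)"
```

```text
t 9.45 [589.7 353.8 128.1] [ 3.140e+00  2.000e-03 -3.141e+00] F [-1.   0.3 -2.6] op 0.434 j [ 0.54  0.55  1.57 -0.    1.02 -1.03]
cm [-2.000e-02 -2.178e+01 -2.600e-01] deg [-0.1 -0.1  0. ] t 9.55
```

View pics/s9.png

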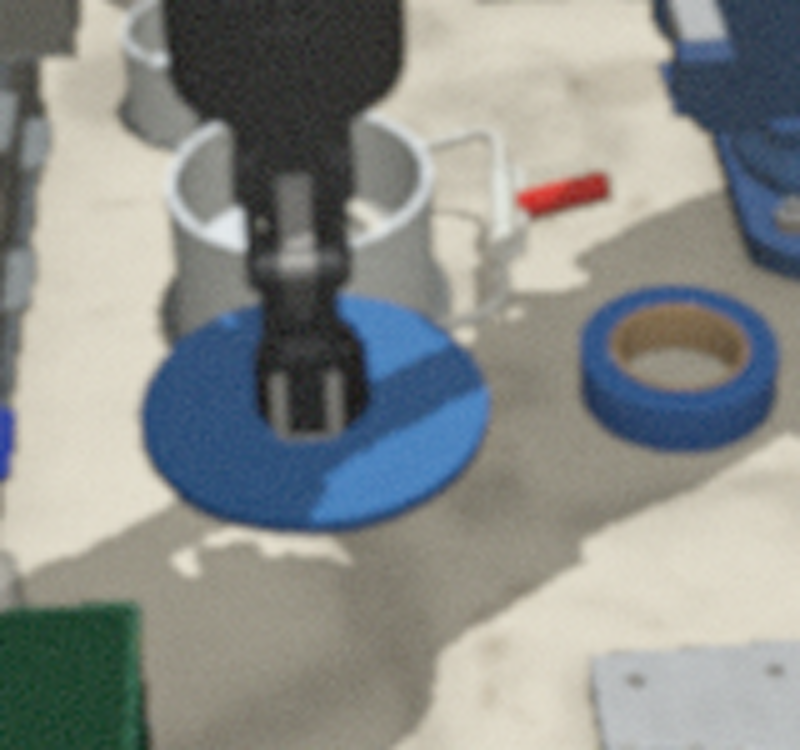

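View pics/t9.png

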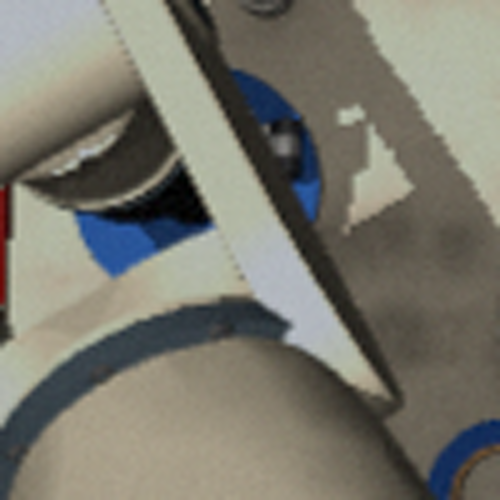

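```bash
python3 -c "
from m import *
t=np.ascontiguousarray(r.grab_frame('side')[:,:,::-1])
c=big(mask(t,*BLUE),(250,280,332,340));h=cv2.convexHull(c)[:,0]
for z in(122,126,130): print(z,fitc('side',h,z))
st()"
```

```text
122 (array([587.3, 355.2]), np.float64(59.4), np.float64(1.27))
126 (array([587.3, 360. ]), np.float64(58.9), np.float64(1.26))
130 (array([587.3, 364.8]), np.float64(58.5), np.float64(1.25))
t 9.6 [587.9 352.6 124.6] [-3.140e+00 -3.000e-03 -3.141e+00] F [ 0.3  0.1 -1.9] op 0.436 j [ 0.54  0.55  1.58  0.    1.02 -1.03]
```

Request:
{"fn": "jog_arm", "kwargs": {"series": [[[-0.15,-6,-1,0,0,0,3.4],[-0.15,-12,-1,0,0,0,3.4],[-0.15,-18,-1,0,0,0,3.4],[-0.15,-21.8,-1,0,0,0,3.4],[-0.15,-21.8,-1,0,0,0,3.4]]]}}

```text
clock: 10.22
eef_pos: [589.5, 132.5, 134.8]
tcp_rot: [-3.14, -0.003, 3.139]
contact_force: [-0.4, 0.0, -3.2]
opening: 0.436
```

Request:
{"fn": "jog_arm", "kwargs": {"series": [[[0,0,0,0,0,0,3.4],[0,0,1.5,0,0,0,3.4],[0,0,2.5,0,0,0,3.4]]]}}

```text
clock: 10.6
eef_pos: [589.9, 136.2, 109.9]
tcp_rot: [-3.141, -0.002, -3.14]
contact_force: [0.0, -0.4, -2.0]
opening: 0.435
```

```bash
python3 -c "
from m import *
st()
t=np.ascontiguousarray(r.grab_frame('side')[:,:,::-1]);cv2.imwrite('pics/s10.png',cv2.resize(t[170:320,220:380],None,fx=5,fy=5))
c=big(mask(t,*BLUE),(245,220,338,290));h=cv2.convexHull(c)[:,0]
z=r.sense()['eef_pos'][2]-2.1
print(z,fitc('side',h,z))
st();shot('top','t10',(260,170,360,280),5)"
```

```text
t 10.6 [589.9 136.2 109.9] [-3.141e+00 -2.000e-03 -3.140e+00] F [ 0.  -0.4 -2. ] op 0.435 j [ 0.22  0.46  1.77  0.    0.91 -1.35]
106.63819737327692 (array([590.5, 139.9]), np.float64(58.2), np.float64(1.03))
t 10.65 [589.2 135.8 108.7] [-3.141e+00 -3.000e-03 -3.140e+00] F [-1.2  0.5 -3. ] op 0.43 j [ 0.22  0.46  1.77  0.    0.91 -1.35]
```

View pics/s10.png

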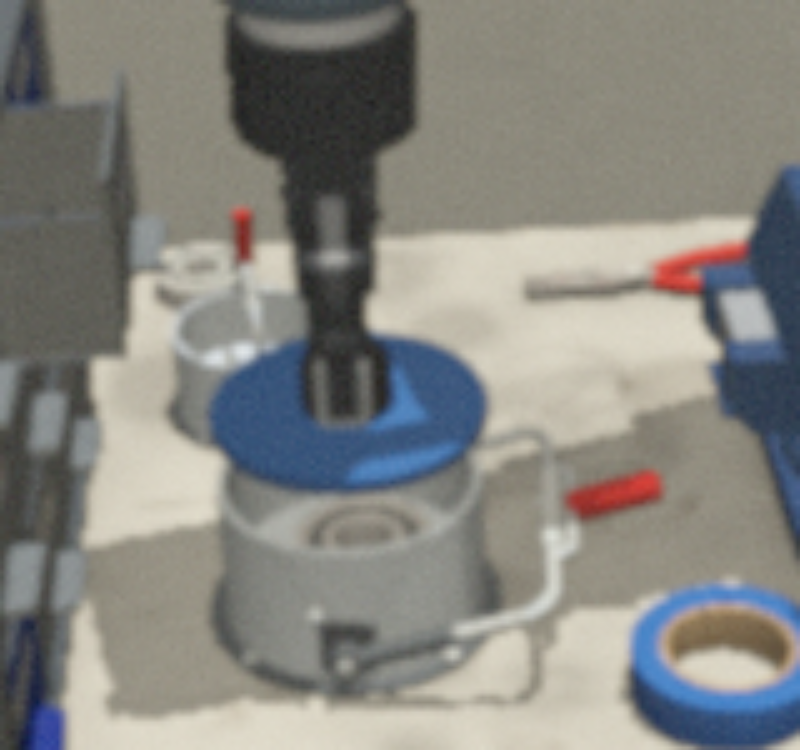

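View pics/t10.png

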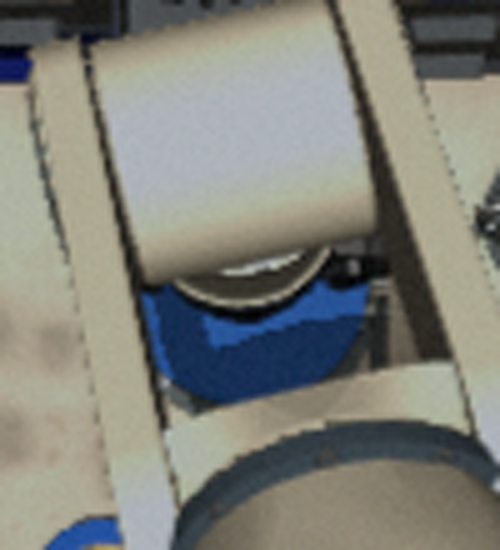

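```bash
python3 -c "
from m import *
print(cast('top',(334.2,230),105),cast('top',(289.0,230),105), cast('top',(312,253),105))"
```

```text
[577.97268844  74.49648768 105.        ] [578.97030674 185.53813155 105.        ] [521.76351013 129.57578575 105.        ]
```

Request:
{"fn": "jog_arm", "kwargs": {"series": [[[0.05,0,1.2,0,0,0,3.4],[0.05,0,1.8,0,0,0,3.4],[0.05,0,2.2,0,0,0,3.4],[0.05,0,2.6,0,0,0,3.4],[0.05,0,2.6,0,0,0,3.4]]]}}

```text
clock: 11.32
eef_pos: [590.1, 135.2, 85.4]
tcp_rot: [-3.142, -0.0, -3.141]
contact_force: [-0.4, -0.2, -2.1]
opening: 0.434
```

```bash
python3 -c "
from m import *
st()
shot('side','s11',(220,170,380,320),5)"
```

```text
t 11.32 [590.1 135.2  85.4] [-3.142 -0.    -3.141] F [-0.4 -0.2 -2.1] op 0.434 j [ 0.22  0.49  1.79 -0.    0.86 -1.35]
```

View pics/s11.png

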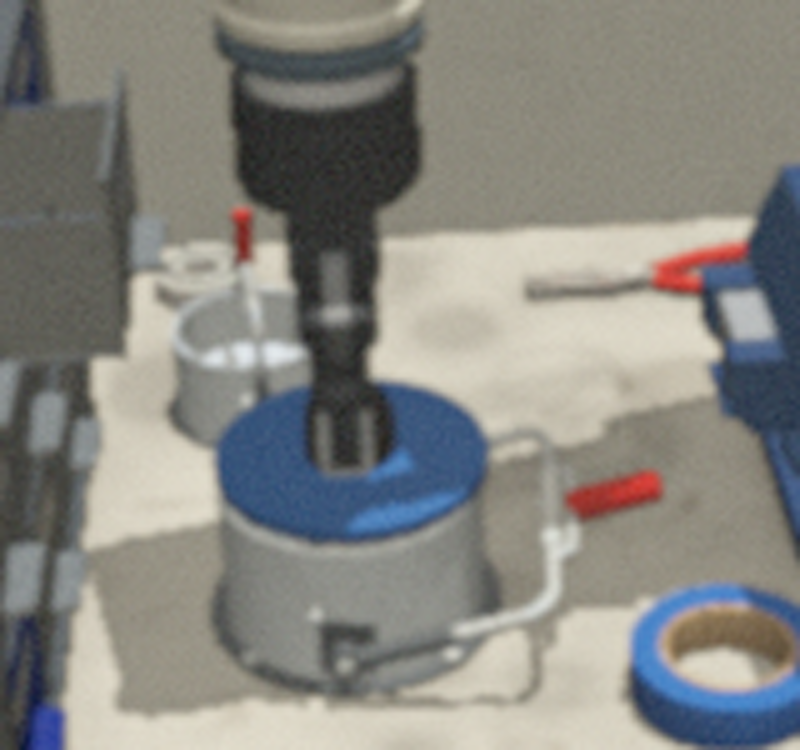

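Lid centred over the rim, at about (291,262), with a few mm of gap left and no force yet. I'll lower it the rest of the way.

Request:
{"fn": "jog_arm", "kwargs": {"series": [[[0,0,0.2,0,0,0,3.4],[0,0,0.35,0,0,0,3.4],[0,0,0.5,0,0,0,3.4],[0,0,0.6,0,0,0,3.4]]]}}

```text
clock: 11.88
eef_pos: [590.2, 135.3, 80.4]
tcp_rot: [3.142, -0.0, -3.141]
contact_force: [-4.9, -1.0, 14.6]
opening: 0.435
```

Contact at 15 N at the expected height. Releasing.

Request:
{"fn": "jog_arm", "kwargs": {"series": [[[0,0,0,0,0,0,5.5],[0,0,0,0,0,0,6.5],[0,0,-0.1,0,0,0,7],[0,0,-4,0,0,0,7],[0,0,-9,0,0,0,7]]]}}

```text
clock: 12.5
eef_pos: [589.3, 135.1, 169.5]
tcp_rot: [-3.141, -0.003, -3.141]
contact_force: [1.1, 0.3, 0.9]
opening: 0.816
```

```bash
python3 -c "
from m import *
st()
t=np.ascontiguousarray(r.grab_frame('side')[:,:,::-1]);cv2.imwrite('pics/s12.png',cv2.resize(t[170:320,220:380],None,fx=5,fy=5))
c=big(mask(t,*BLUE),(245,230,338,290));h=cv2.convexHull(c)[:,0]
print(fitc('side',h,78),fitc('side',h,76))"
```

```text
t 12.5 [589.3 135.1 169.5] [-3.141e+00 -3.000e-03 -3.141e+00] F [1.1 0.3 0.9] op 0.816 j [ 0.22  0.39  1.73  0.    1.02 -1.35]
(array([590.5, 140.8]), np.float64(58.2), np.float64(1.34)) (array([590.5, 137.8]), np.float64(58.4), np.float64(1.35))
```

View pics/s12.png

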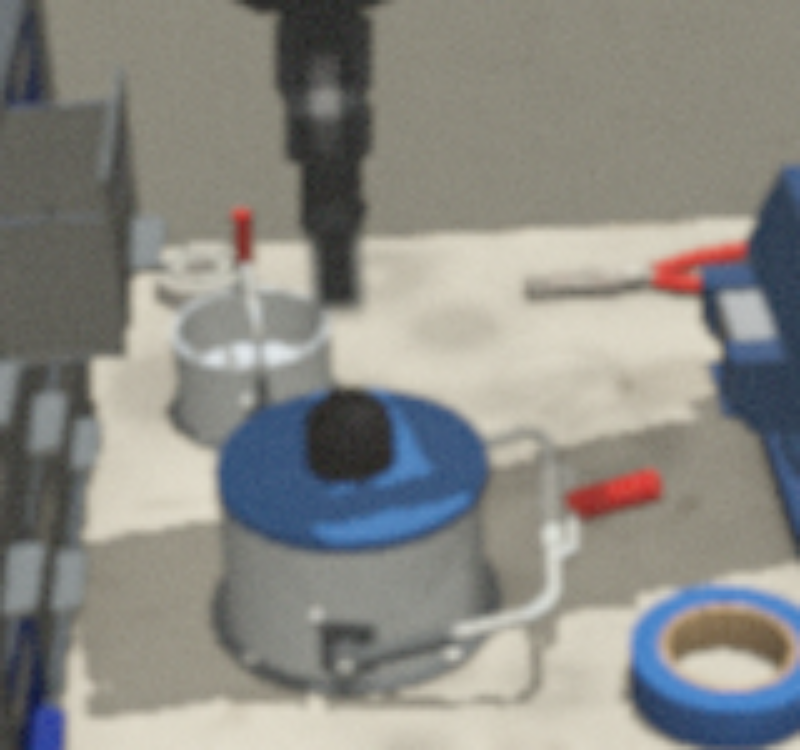

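Request:
{"fn": "jog_arm", "kwargs": {"series": [[[6,0.6,0,0,0,5,5],[12.1,1.1,2,0,0,5,5],[12.1,1.1,5,0,0,5,5],[12.1,1.1,5,0,0,5,5]]], "newtons": 30}}

```text
clock: 13.05
eef_pos: [467.7, 146.0, 118.5]
tcp_rot: [-3.14, -0.003, 3.055]
contact_force: [0.4, -0.1, -0.2]
opening: 0.589
```

```bash
python3 -c "
from m import *
st()
shot('side','s13',(220,170,380,320),5);shot('top','t13',(250,190,350,310),5)
s=cv2.imread('pics/s13.png')
delta([468.5,146.2,45],3.054)"
```

```text
t 13.05 [467.7 146.  118.5] [-3.140e+00 -3.000e-03  3.055e+00] F [ 0.4 -0.1 -0.2] op 0.589 j [ 0.3   0.29  2.02 -0.    0.83 -1.18]
cm [ 0.17 -0.04  7.53] deg [0. 0. 0.] t 13.15
```

View pics/s13.png

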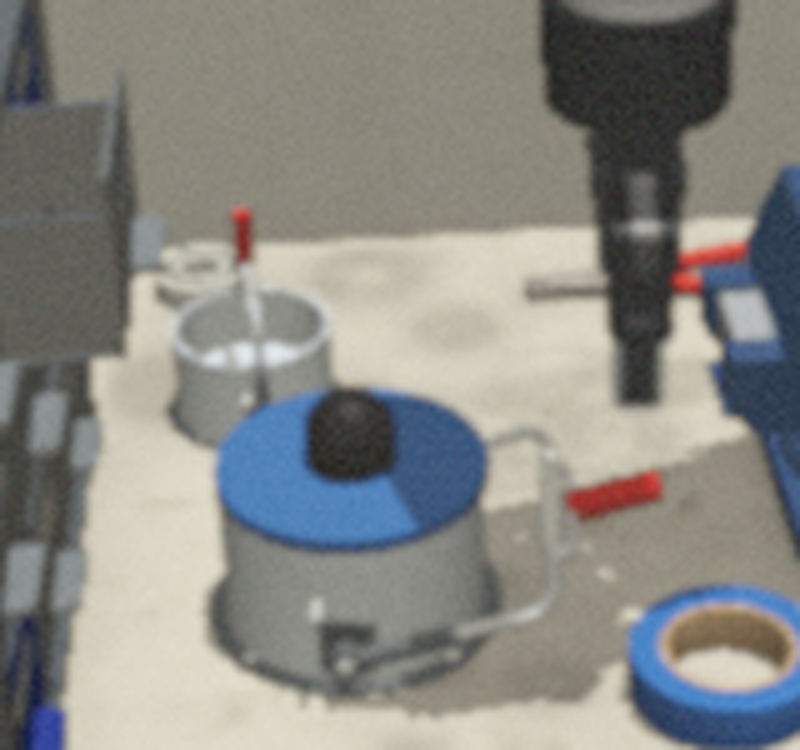

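View pics/t13.png

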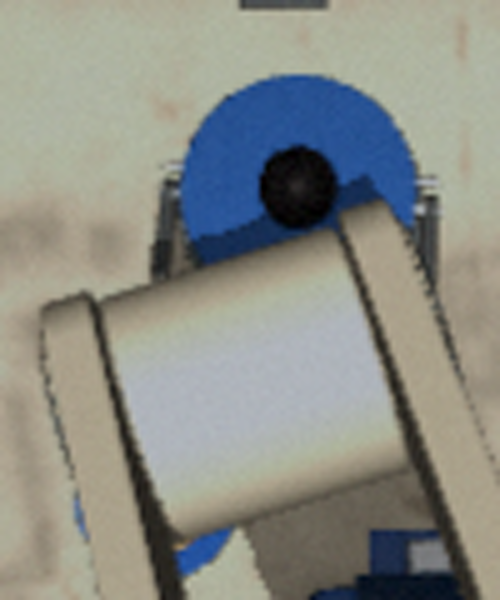

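Request:
{"fn": "jog_arm", "kwargs": {"series": [[[0.05,0,4,0,0,0,5],[0.05,0,6,0,0,0,5],[0.05,0,7.4,0,0,0,5],[0.05,0,7.4,0,0,0,5]]]}}

```text
clock: 13.65
eef_pos: [469.1, 146.2, 45.5]
tcp_rot: [-3.141, -0.0, 3.054]
contact_force: [0.2, -0.2, -0.7]
opening: 0.588
```

```bash
python3 -c "
from m import *
st()
shot('side','s14',(260,200,380,310),6)"
```

```text
t 13.65 [469.1 146.2  45.5] [-3.141 -0.     3.054] F [ 0.2 -0.2 -0.7] op 0.588 j [ 0.3   0.42  2.05 -0.    0.67 -1.18]
```

View pics/s14.png

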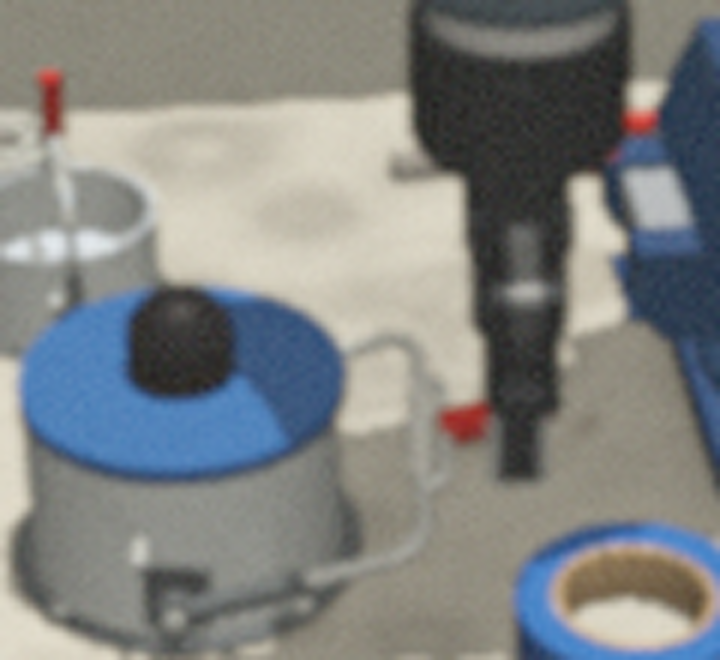

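The finger at about (347,272) overlaps the outer half of the red sleeve, which is as planned. Pinching.

Request:
{"fn": "jog_arm", "kwargs": {"series": [[[0,0,0,0,0,0,1],[0,0,0,0,0,0,1],[0,0,0,0,0,0,1],[0,0,0,0,0,0,1],[0,0,0,0,0,0,1]]], "newtons": 30}}

```text
clock: 14.32
eef_pos: [468.6, 145.6, 46.0]
tcp_rot: [-3.141, 0.0, 3.055]
contact_force: [1.3, -6.1, -0.1]
opening: 0.164
```

```bash
python3 -c "
from m import *
st()
for n in range(1): pass
# arc plan, tool shifts from here (cm): current theta0 with grasp r=128
r0=129; 
for th0 in (1.24,):
  for th in (1.24,1.05,.9,.7,.5,.35,.2,.1,0,-.1,-.17,-.2):
    print(th, 'x',round(-(r0*np.sin(th0)-r0*np.sin(th))/10,2),'z',round(-(r0*np.cos(th)-r0*np.cos(th0))/10,2))"
```

```text
t 14.32 [468.6 145.6  46. ] [-3.141  0.     3.055] F [ 1.3 -6.1 -0.1] op 0.164 j [ 0.3   0.42  2.06 -0.    0.67 -1.18]
1.24 x -0.0 z -0.0
1.05 x -1.01 z -2.23
0.9 x -2.1 z -3.83
0.7 x -3.89 z -5.68
0.5 x -6.02 z -7.13
0.35 x -7.78 z -7.93
0.2 x -9.64 z -8.45
0.1 x -10.91 z -8.65
0 x -12.2 z -8.71
-0.1 x -13.49 z -8.65
-0.17 x -14.38 z -8.52
-0.2 x -14.76 z -8.45
```

Request:
{"fn": "jog_arm", "kwargs": {"series": [[[-0.5,0,-1.2,0,0,0,1],[-1,0,-2.2,0,0,0,1],[-2.1,0,-3.8,0,0,0,1],[-3,0,-4.8,0,0,0,1],[-3.9,0,-5.7,0,0,0,1]]]}}

```text
clock: 14.95
eef_pos: [507.4, 142.2, 103.4]
tcp_rot: [-3.141, -0.001, 3.055]
contact_force: [-0.4, -4.6, -3.7]
opening: 0.161
```

```bash
python3 -c "
from m import *
st()
shot('side','s15',(260,150,380,310),5)"
```

```text
t 14.95 [507.4 142.2 103.4] [-3.141e+00 -1.000e-03  3.055e+00] F [-0.4 -4.6 -3.7] op 0.161 j [ 0.27  0.37  1.95 -0.    0.83 -1.21]
```

View pics/s15.png

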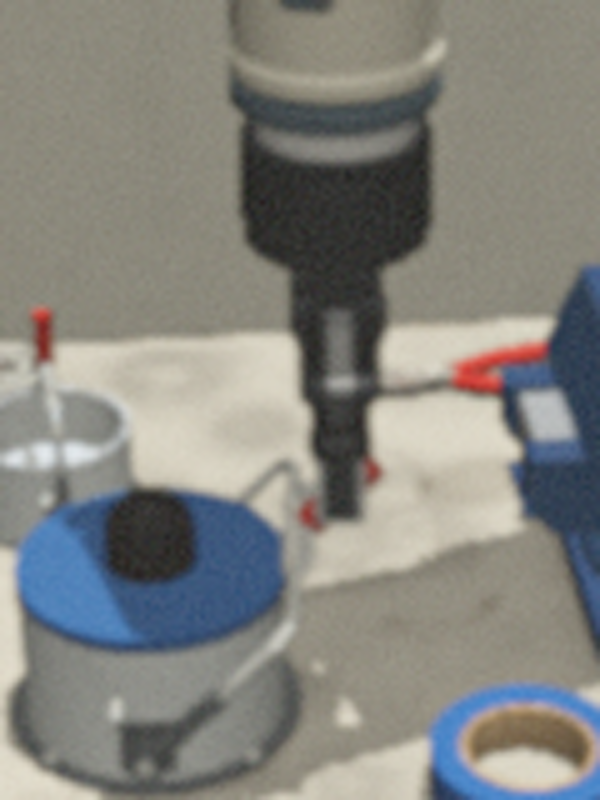

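The bail follows well and is now at about 0.7 rad.

Request:
{"fn": "jog_arm", "kwargs": {"series": [[[-1.1,0,-0.8,0,0,0,1],[-2.1,0,-1.45,0,0,0,1],[-3.0,0,-1.9,0,0,0,1],[-3.9,0,-2.25,0,0,0,1],[-4.9,0,-2.5,0,0,0,1]]]}}

```text
clock: 15.62
eef_pos: [556.7, 138.3, 128.3]
tcp_rot: [-3.141, -0.001, 3.055]
contact_force: [-3.0, -4.3, -0.1]
opening: 0.157
```

```bash
python3 -c "
from m import *
st()
shot('side','s16',(250,130,370,290),5)"
```

```text
t 15.62 [556.7 138.3 128.3] [-3.141e+00 -1.000e-03  3.055e+00] F [-3.  -4.3 -0.1] op 0.157 j [ 0.24  0.39  1.83 -0.    0.92 -1.24]
```

View pics/s16.png

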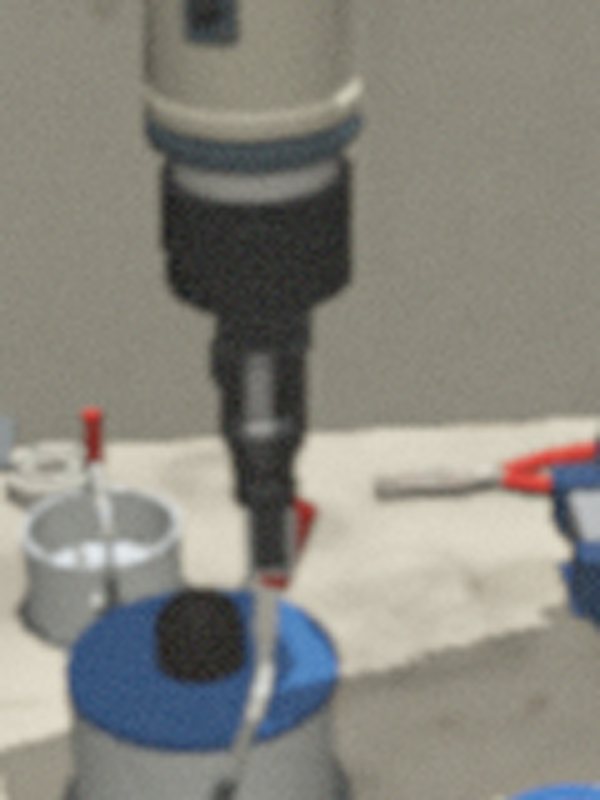

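Request:
{"fn": "jog_arm", "kwargs": {"series": [[[-0.9,0,-0.2,0,0,0,1],[-1.8,0,-0.35,0,0,0,1],[-2.7,0,-0.45,0,0,0,1],[-3.6,0,-0.45,0,0,0,1],[-4.6,0,-0.4,0,0,0,1]]]}}

```text
clock: 16.3
eef_pos: [603.7, 135.2, 132.2]
tcp_rot: [3.14, 0.002, 3.055]
contact_force: [0.2, -0.2, -0.2]
opening: 0.117
```

```bash
python3 -c "
from m import *
st()
shot('side','s17',(250,130,370,290),5)"
```

```text
t 16.3 [603.7 135.2 132.2] [3.140e+00 2.000e-03 3.055e+00] F [ 0.2 -0.2 -0.2] op 0.117 j [ 0.22  0.45  1.73  0.    0.96 -1.27]
```

View pics/s17.png

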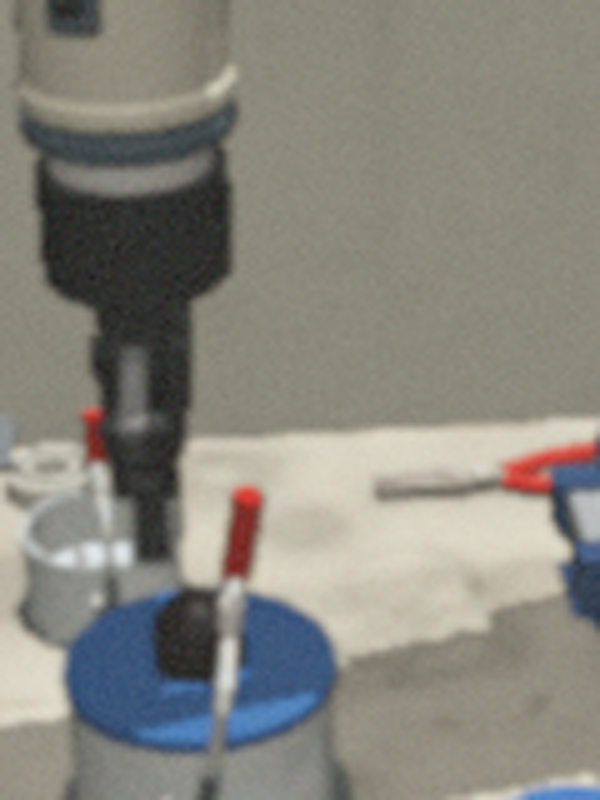

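The pinch slipped off at the knob: the side view shows the handle still upright at (298,237), about +0.15 rad. I'll shut the fingers and push the handle over from the robot side.

Request:
{"fn": "jog_arm", "kwargs": {"series": [[[0,0,-6,0,0,0,0],[4,0,-6,0,0,0,0],[8,0,-6,0,0,0,0],[8,0,-3,0,0,0,0],[8,0,0.5,0,0,0,0]]]}}

```text
clock: 16.98
eef_pos: [523.4, 142.3, 127.1]
tcp_rot: [3.14, 0.003, 3.055]
contact_force: [0.8, -0.5, -0.7]
opening: 0.001
```

```bash
python3 -c "
from m import *
st()
shot('side','s18',(250,130,370,290),5)"
```

```text
t 16.98 [523.4 142.3 127.1] [3.140e+00 3.000e-03 3.055e+00] F [ 0.8 -0.5 -0.7] op 0.001 j [ 0.26  0.35  1.9   0.    0.88 -1.22]
```

View pics/s18.png

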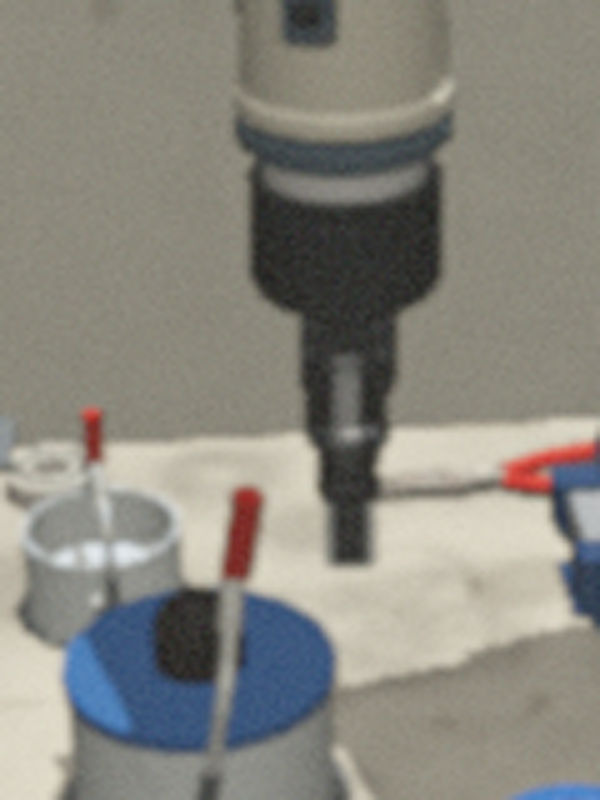

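Request:
{"fn": "jog_arm", "kwargs": {"series": [[[-2,0,0,0,0,0,0],[-2.7,0,0,0,0,0,0],[-3.4,0,0,0,0,0,0],[-4.1,0,0,0,0,0,0],[-4.8,0,0,0,0,0,0]]]}}

```text
clock: 17.65
eef_pos: [570.7, 137.5, 126.9]
tcp_rot: [3.141, 0.0, 3.055]
contact_force: [-1.3, -0.2, 0.3]
opening: -0.001
```

```bash
python3 -c "
from m import *
st()
shot('side','s19',(250,130,370,290),5)"
```

```text
t 17.65 [570.7 137.5 126.9] [3.141 0.    3.055] F [-1.3 -0.2  0.3] op -0.001 j [ 0.23  0.41  1.81 -0.    0.92 -1.25]
```

View pics/s19.png

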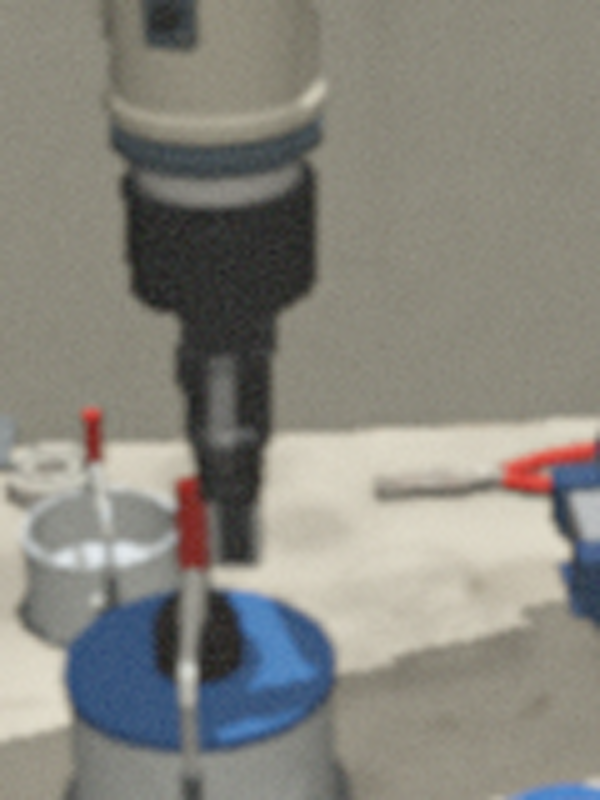

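Request:
{"fn": "jog_arm", "kwargs": {"series": [[[-0.6,0,0,0,0,0,0],[-1.2,0,0,0,0,0,0],[-1.7,0,0,0,0,0,0],[-2,0,0,0,0,0,0]]]}}

```text
clock: 18.2
eef_pos: [590.5, 135.7, 126.6]
tcp_rot: [-3.142, -0.0, 3.055]
contact_force: [-2.6, -0.1, 0.3]
opening: -0.001
```

```bash
python3 -c "
from m import *
st()
shot('side','s20',(250,130,370,290),5)"
```

```text
t 18.2 [590.5 135.7 126.6] [-3.142 -0.     3.055] F [-2.6 -0.1  0.3] op -0.001 j [ 0.22  0.44  1.76  0.    0.94 -1.26]
```

View pics/s20.png

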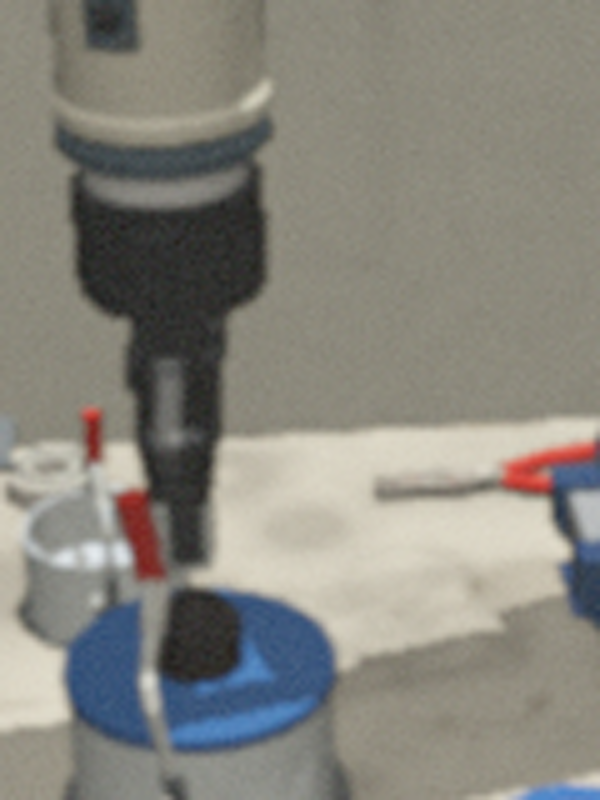

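Request:
{"fn": "jog_arm", "kwargs": {"series": [[[-0.3,0,0,0,0,0,0],[-0.5,0,0,0,0,0,0],[-0.5,0,0,0,0,0,0]]]}}

```text
clock: 18.62
eef_pos: [592.0, 135.4, 126.1]
tcp_rot: [-3.141, -0.007, 3.055]
contact_force: [-11.8, 2.5, 6.3]
opening: 0.001
```

That puts it against the stop (12 N). I'll back off, go up and clear, then check.

Request:
{"fn": "jog_arm", "kwargs": {"series": [[[2.5,0,0,0,0,0,0],[3.5,0,-4,0,0,0,0],[6,0,-9,0,0,0,0],[12,0,-14,0,0,0,0],[18,0,-14,0,0,0,0]]]}}

```text
clock: 19.25
eef_pos: [426.8, 150.6, 268.0]
tcp_rot: [3.139, 0.005, 3.054]
contact_force: [-0.2, 0.3, -0.1]
opening: 0.003
```

Request:
{"fn": "jog_arm", "kwargs": {"series": [[[0,6,0,0,0,0,0],[0,12,0,0,0,0,0],[0,18,0,0,0,0,0],[0,24,0,0,0,0,0],[0,24,0,0,0,0,0]]]}}

```text
clock: 19.88
eef_pos: [446.7, 392.9, 264.9]
tcp_rot: [3.14, 0.001, 3.058]
contact_force: [-0.5, -0.7, 0.1]
opening: 0.005
```

```bash
python3 -c "
from m import *
st()
t=np.ascontiguousarray(r.grab_frame('top')[:,:,::-1]);s=np.ascontiguousarray(r.grab_frame('side')[:,:,::-1])
cv2.imwrite('pics/topF.png',t);cv2.imwrite('pics/sideF.png',s)
cv2.imwrite('pics/tF.png',cv2.resize(t[180:290,260:360],None,fx=5,fy=5,interpolation=2));cv2.imwrite('pics/sF.png',cv2.resize(s[190:320,230:350],None,fx=4.6,fy=4.6,interpolation=2))
red=lambda im:mask(im,(0,120,60),(8,255,255))|mask(im,(172,120,60),(180,255,255))
h1=big(red(t),(285,190,335,260));h2=big(red(s),(262,215,305,262))
print(cv2.boundingRect(h1),cen(h1),cv2.boundingRect(h2),cen(h2));p=two(cen(h1),cen(h2));print('handle',p)
a=np.radians(175);d=p-[589.3,135.2,22];print('theta',np.arctan2(d[0]*np.cos(a)+d[1]*np.sin(a),d[2]))
for th in(-.17,-.12,-.05): 
  q=np.array([589.3,135.2,22])+120*np.array([np.sin(th)*np.cos(a),np.sin(th)*np.sin(a),np.cos(th)]);print(th,proj('top',q),proj('side',q))
c=big(mask(t,*BLUE),(283,195,340,262));print('lid top',fitc('top',cv2.convexHull(c)[:,0],78))
"
```

```text
t 19.88 [446.7 392.9 264.9] [3.140e+00 1.000e-03 3.058e+00] F [-0.5 -0.7  0.1] op 0.005 j [ 0.72  0.28  1.66  0.    1.2  -0.77]
(307, 210, 6, 11) [309.34188034 214.8974359 ] (273, 228, 10, 17) [277.68376068 235.43304843]
handle [610.93079608 134.8183079  144.29883621]
theta -0.17466905455572904
-0.17 [309.97480777 215.21459824] [279.08663388 236.78675247]
-0.12 [309.77412171 217.60265336] [281.89826967 236.39425955]
-0.05 [309.49287309 221.01165369] [285.88128242 236.05000007]
lid top (array([587.2, 135.8]), np.float64(58.7), np.float64(1.3))
```

View pics/tF.png

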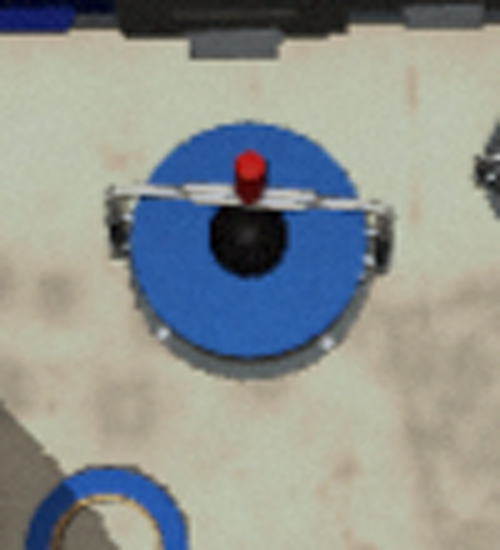

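View pics/sF.png

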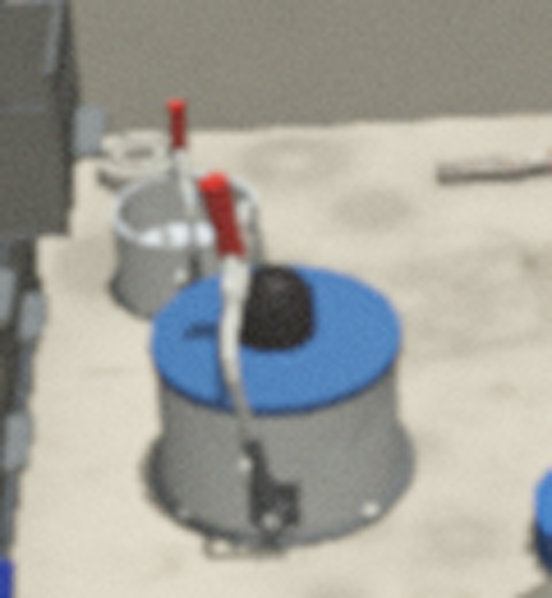

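View pics/topF.png

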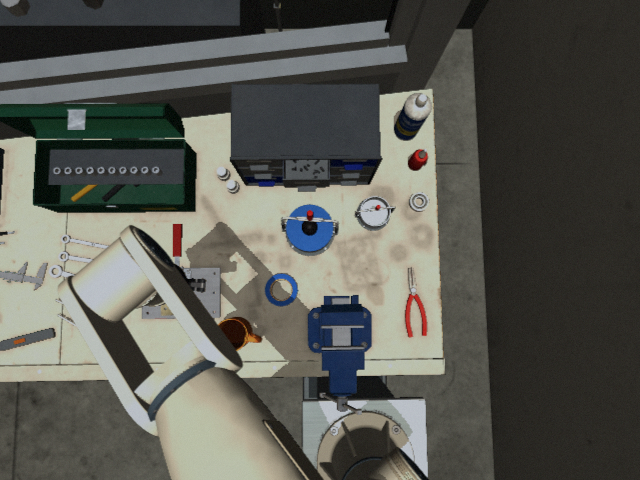

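The top view shows the lid on the mouth at (310,227) with the crossbar beyond the knob. The handle's two-view angle is -0.175 rad, which is at the stop. The tape, mug and small bearing are where they were, and the arm is clear. Handing in.

```bash
python3 -c "
from rig import r
print(r.sign_off())"
```

```text
the job is handed in; nothing more can be done
None
```

The large bearing is in the canister, the lid is seated on the mouth, and the bail is over the knob and down against its far stop. I handed the job in at about 20 s; no verdict was reported.

**What went wrong:** the pinch on the bail handle slipped off when the roller met the knob, at about +0.15 to +0.2 rad. I finished the swing by pushing the handle over with the shut fingers. They met the stop at 12 N.

**Last checks:**
- **Bail:** two-view angle of about -0.175 rad, at the closed stop.
- **Bearing:** flat in the canister, about 5 mm off its axis, seen before the lid went on.
- **Lid:** sits level in the pictures. The top view puts it within about 1 mm of the canister's axis. The side view put its y centre 3–5 mm off, a reading that shifts strongly with the height assumed.
- **Bystanders:** tape, mug, small bearing and glue bottle show no visible shift in the last top view. I compared them by eye and did not measure them.
- **Arm:** well clear, with no contact force.

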